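Stir the drying clay beads in the bowl

ROBOT

A 6-joint arm with a two-finger parallel gripper is mounted at the origin on a cart in front of the work surface, level with it; the furniture and walls round the work are solid. World frame = base frame: x ahead of the robot, y to its left, z up, the work surface at z = 0. Lengths are in m, angles in rad, forces in N, time in s.
With the tool pointing down it reaches from about 0.25 to 0.85 m from the base axis. Payload 12.5 kg.
Tool frame: the origin (TCP) lies midway between the tips of the shut fingers; the grasp point (between the pads) lies 19 mm behind it (env.grasp_offset is the distance from the TCP to the grasp point, in m); z points along the fingers, x is the direction in which the jaws open and shut, and the axes are right-handed (so a half turn about z gives the same grasp; the last joint's range is limited). The gripper opens to 93 mm and grips with 3 to 60 N. Pads are 15 mm wide; open, the fingers measure 128 mm over their backs; the gripper's body (75 mm by 188 mm) begins 65 mm behind the grasp point.
Start: joints at [-1.369, 0.351, 1.652, -0, 1.139, -0.085], TCP at [0.156, -0.528, 0.219] pointing down, gripper open.
Joint ranges: [-2.75, 2.75], [-0.79, 2.1], [0.01, 2.65], [-1.57, 4.71], [0.07, 3.14], [-2.87, 2.87]. Speed limits (rad/s): [2.22, 2.22, 2.79, 3.14, 3.14, 3.14].

INTERFACE

Orientations are given as a unit quaternion [x, y, z, w].
In Python, from rig import env gives the robot as it stands. The module is installed in compiled form; this text tells all that it offers.
- The arm moves only by the tool apply_moves, never from a script. Its argument "commands" is a list of rows, each an object with "gripper": the closure, from 0 (fully open) to 1 (shut); "offset": the shift along the tool's x, y, z scaled (see below), a list of three; "spin": the turn about the tool's z scaled (see below). In form: [{"gripper": gripper, "offset": [tx, ty, tz], "spin": spin}, ...]. A call has exactly 8 rows; each row is the pose to reach, as a shift and turn from the pose measured when the call began, along the tool's axes at that moment, turning the shorter way round; what a row does not reach only later rows make up. The controller multiplies each number of a shift by 0.12 m and each number of a turn by 180 degrees. A row lasts 1/12 s, in which the tool goes at most 41.7 mm and 7.16 degrees, less where a joint would pass 70% of its speed; a pose out of reach is approached as far as the arm can. A call with a number of a shift or a turn outside -1 to 1 is refused whole. A call with a gripper value outside its range is refused whole. The fingers move at their own pace and stop on an object; "squeeze" is the grip in N (left out, the last holds). Time passes only in rows, so rows that repeat a pose let the fingers close, or fill a call up. It gives the time, the measured TCP pose, the force and the opening at its end, in the units of the state.
- env.state(): the state, without advancing time (a new reading comes with each control period).
- env.read_camera(name): name is "scene" or "top"; returns (picture, depth): 420x560x3 uint8, blue, green, red; 420x560 float32, m along the optical axis (not along the pixel's ray), 0 where there is no reading.
- env.camera_info(name): a dict with "intrinsics" (3x3 intrinsics, pixels), "dist" ([k1, k2, p1, p2, k3] as OpenCV has them; the pictures are not rectified), "T" (4x4, takes a point from camera to world coordinates). Camera axes: x right, y down, z forward; pixel columns grow to the right and rows downward; lengths in m; the calibration is good to about 2 mm. A picture is of the moment at which its call begins. camera_info takes no time and is no camera call.
- env.finish_job(): hands the job in, once; it reports no verdict.
The state is a dict: "time": time; "q": joint angles; "dq": joint speeds; "tau": joint torques, N m; "position": TCP position; "tcp_rot": TCP orientation; "wrist_force": force on the tool from outside, world axes, zero at the start; "moment": the same for the moment, N m; "grip_width": finger opening in m.
Only numpy, scipy, OpenCV 4.12 (cv2) and the standard library are available. Lean on these libraries where they do the work, as an engineer would, in place of code of your own. Each camera call takes 0.05 s, during which the arm holds its last target.

TASK

Stir the clay beads that are drying in the bowl so that they dry evenly: take the tall plain rod out of its wooden stand, lower its end down among the beads and stir round and round, wide of the middle, for about two full turns so that the beads are pushed along. Then stand the rod upright again, fully down in the hole of the stand it came from, and let go. Keep all the beads in the bowl and leave the bowl standing upright in its place.

Things in the scene. Friction and masses are not known exactly. Their poses are not given: they have to be found in the camera images.
- rod_center (a point): centre (half-way up) of the tall plain wooden stirring rod: round, 12 mm thick, 185 mm long, 30 g, standing upright in its stand with about 140 mm of it above the block; two thin dark rings near its top. The point's z axis runs along the rod towards the upper end. (A similar block holds a shorter tool, about 97 mm long with a ball on top: that is not the rod.)
- rod_tip (a point): middle of the rod's lower end, 92.5 mm below rod_center along the rod; z axis along the rod, upwards
- stand_hole (a point): bottom centre of the hole in the rod's stand, 10 mm above the table. The stand is a fixed wooden block 70 x 70 mm, 55 mm high, with one upright round hole in the middle of its top: 17 mm wide, 45 mm deep, its mouth bevelled to about 27 mm. A rod that is fully down has its tip at this point
- bowl: loose round white glazed bowl that holds the beads (not the water bowl at the back), 134 mm across the rim, 50 mm high, 0.6 kg; origin at the centre of its underside, z up. Its flat inner floor lies 7 mm above the origin and is 38 mm in radius; the wall slopes out to 62 mm inside the rim. The rod end about 8 mm above the floor on a circle of about 24 mm radius stirs well
- bead0: one of the four round brown clay beads, 18 mm in diameter, 12 g, loose on the floor of the bowl about 19 mm from its middle, spread evenly round it; origin at the bead's centre
- bead1: one of the four round brown clay beads, 18 mm in diameter, 12 g, loose on the floor of the bowl about 19 mm from its middle, spread evenly round it; origin at the bead's centre
- bead2: one of the four round brown clay beads, 18 mm in diameter, 12 g, loose on the floor of the bowl about 19 mm from its middle, spread evenly round it; origin at the bead's centre
- bead3: one of the four round brown clay beads, 18 mm in diameter, 12 g, loose on the floor of the bowl about 19 mm from its middle, spread evenly round it; origin at the bead's centre

How it is judged:
By the outcome, as a careful person would: the job done as asked, in the order asked, and still so for the second after the job is handed in, with the robot touching nothing.
It also fails if it takes over 72 s, if anything falls off the work surface, if the arm or the gripper's body presses on something with over 40 N, if the wrist force passes 120 N, or if a joint passes its speed limit or range.

## Working session

There is one attempt and no reset: what is moved stays moved. The work goes in short steps, Python scripts to look and compute and a tool call to move; the robot and the scene stay as the last step left them, time stands still between calls to the robot, and variables do not carry over. Pictures are saved under pics/ and viewed, and the job is handed in when it is done.

Besides the shell and the picture viewer there is one more tool, called after ">>>" as name([rows], argument=value, ...), one row to a line, values as JSON. apply_moves: Moves the arm, as the interface text tells. Shifts and turns lie within -1 to 1; 1 stands for 0.12 m of shift or 180 degrees of turn. Its arguments: {"type":"object","properties":{"commands":{"type":"array"},"squeeze":{"type":"number"}},"required":["commands"]}

```bash
mkdir -p pics; python3 - <<'E'
from rig import env
import cv2,numpy as np
for n in ("scene","top"):
    p,d=env.read_camera(n); cv2.imwrite(f"pics/{n}0.png",p); np.save(f"{n}0.npy",d)
    i=env.camera_info(n); print(n,i["intrinsics"],i["dist"],i["T"])
print(env.state(),env.grasp_offset)
E
```

```text
scene [[517.51965697   0.         289.63249283]
 [  0.         517.51965697 215.83556149]
 [  0.           0.           1.        ]] [0.00839271 0.         0.         0.         0.        ] [[-0.90509211 -0.33452204  0.26249433  0.2216731 ]
 [-0.42506963  0.69563104 -0.57914874  0.69050197]
 [ 0.01113882 -0.63576132 -0.77180533  0.96057696]
 [ 0.          0.          0.          1.        ]]
top [[441.19368862   0.         284.26206503]
 [  0.         441.19368862 214.31302181]
 [  0.           0.           1.        ]] [0.01338914 0.         0.         0.         0.        ] [[-9.06072963e-04 -9.81697285e-01  1.90445846e-01  3.56967106e-01]
 [-9.99933548e-01 -1.29928244e-03 -1.14547775e-02  3.42183577e-02]
 [ 1.14925670e-02 -1.90443569e-01 -9.81630871e-01  9.26214978e-01]
 [ 0.00000000e+00  0.00000000e+00  0.00000000e+00  1.00000000e+00]]
{'time': 0.1, 'q': array([-1.36859862e+00,  3.51148574e-01,  1.65234343e+00, -3.00560116e-05,
        1.13908489e+00, -8.45889072e-02]), 'dq': array([ 0.00069215, -0.00240105, -0.00180089,  0.00055917,  0.00101863,
       -0.00013935]), 'tau': array([ 7.25910959e-04, -4.98028636e+01, -2.85702682e+01,  7.00741145e-02,
        2.39249499e-02, -4.54259725e-05]), 'position': array([ 0.15554231, -0.5272367 ,  0.2181801 ]), 'tcp_rot': array([ 8.00900526e-01, -5.98797215e-01, -3.76898330e-04, -3.16730881e-04]), 'wrist_force': array([-0.30595925, -0.23418954, -0.23031829]), 'moment': array([-0.01026343,  0.03091184, -0.0122119 ]), 'grip_width': 0.09291539092003119} 0.0188
```

View pics/scene0.png

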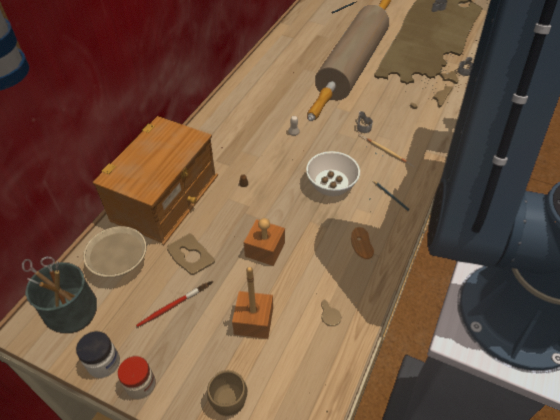

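View pics/top0.png

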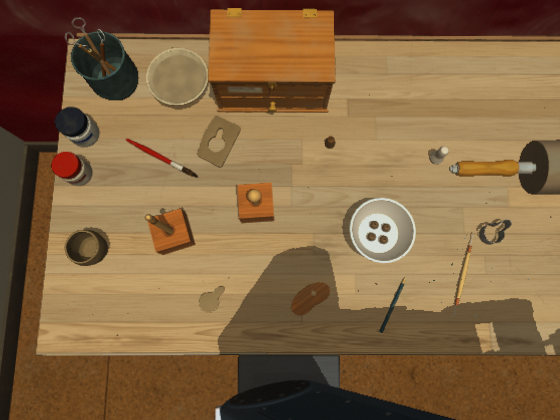

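The scene view shows the rod at about (251,290) in the block at (253,315), with the bowl at (332,177). In the top view the rod's top is at (150,218), its block at (171,230) and the bowl at (382,230). The shorter ball tool in the other block is at (254,197).

```bash
cat > h.py <<'E'
from rig import env
import cv2,numpy as np
def ray(n,px):
    i=env.camera_info(n);K=np.array(i["intrinsics"]);T=np.array(i["T"])
    u=cv2.undistortPoints(np.array(px,float).reshape(-1,1,2),K,np.array(i["dist"])).reshape(-1,2)
    return T[:3,3],(T[:3,:3]@np.c_[u,np.ones(len(u))].T).T
def plane(n,px,z):
    o,r=ray(n,px); return o+r*((z-o[2])/r[:,2])[:,None]
def cloud(n,d):
    h,w=d.shape;g=np.stack(np.meshgrid(np.arange(w),np.arange(h)),-1).reshape(-1,2)
    o,r=ray(n,g);return (o+r*d.reshape(-1,1)).reshape(h,w,3)
def tri(pa,pb):
    oa,ra=ray("scene",[pa]);ob,rb=ray("top",[pb]);ra=ra[0];rb=rb[0]
    s=np.linalg.lstsq(np.c_[ra,-rb],ob-oa,rcond=None)[0]
    a=oa+s[0]*ra;b=ob+s[1]*rb;return (a+b)/2,np.linalg.norm(a-b)
E
python3 - <<'E'
from h import *
for n,boxes in (("scene",[(215,255,80,90),(300,145,65,60)]),("top",[(130,195,80,70),(340,190,80,80)])):
    p=cv2.imread(f"pics/{n}0.png");c=cloud(n,np.load(f"{n}0.npy"))
    t=[cv2.resize(p[y:y+h,x:x+w],(400,400*h//w if 0 else 400),interpolation=cv2.INTER_CUBIC) for x,y,w,h in boxes]
    cv2.imwrite(f"pics/{n}0z.png",np.hstack(t))
    # stand top by height
    x,y,w,h=boxes[0]; s=c[y:y+h,x:x+w].reshape(-1,3)
    m=abs(s[:,2]-.055)<.004
    q=s[m]; print(n,"standtop",len(q),q.min(0),q.max(0),cv2.minAreaRect(q[:,:2].astype(np.float32)*1000))
    m=s[:,2]>.07; q=s[m]
    for lo in np.arange(.07,.21,.02):
        k=q[(q[:,2]>=lo)&(q[:,2]<lo+.02)]
        if len(k): print(lo,len(k),k.mean(0))
    x,y,w,h=boxes[1]; s=c[y:y+h,x:x+w].reshape(-1,3)
    q=s[(s[:,2]>.045)&(s[:,2]<.06)]; print("rim",len(q),cv2.minEnclosingCircle(q[:,:2].astype(np.float32)*1000), q[:,2].max())
E
```

```text
scene standtop 964 [0.45304903 0.21236694 0.05103114] [0.53884659 0.29746294 0.05891515] ((496.33905029296875, 255.20819091796875), (70.06037139892578, 71.53046417236328), 18.0827693939209)
0.07 32 [0.49450385 0.25850195 0.07969451]
0.09000000000000001 31 [0.49410384 0.25865533 0.09979404]
0.11000000000000001 38 [0.49439217 0.25880243 0.12034355]
0.13 31 [0.49373726 0.25871068 0.14030558]
0.15000000000000002 43 [0.49390215 0.2582763  0.15965256]
0.17000000000000004 45 [0.49414889 0.25833398 0.18066319]
0.19000000000000003 26 [0.49565869 0.25616085 0.19286174]
rim 331 ((499.2323303222656, -173.21128845214844), 68.28665924072266) 0.0543404641147065
top standtop 1053 [0.4519555  0.21078634 0.05111599] [0.53699881 0.29620913 0.05885536] ((493.99688720703125, 254.60691833496094), (70.36343383789062, 70.45460510253906), 17.294185638427734)
0.07 20 [0.49143486 0.25094739 0.08052975]
0.09000000000000001 19 [0.49201222 0.25070666 0.09956288]
0.11000000000000001 22 [0.492123   0.25062192 0.11962677]
0.13 22 [0.49199122 0.25073334 0.14017301]
0.15000000000000002 24 [0.49199203 0.25019716 0.16013617]
0.17000000000000004 32 [0.49194727 0.251225   0.18034109]
0.19000000000000003 34 [0.4939045  0.25358326 0.19382953]
rim 596 ((495.79180908203125, -173.94737243652344), 66.2927017211914) 0.05408736548365001
```

View pics/scene0z.png

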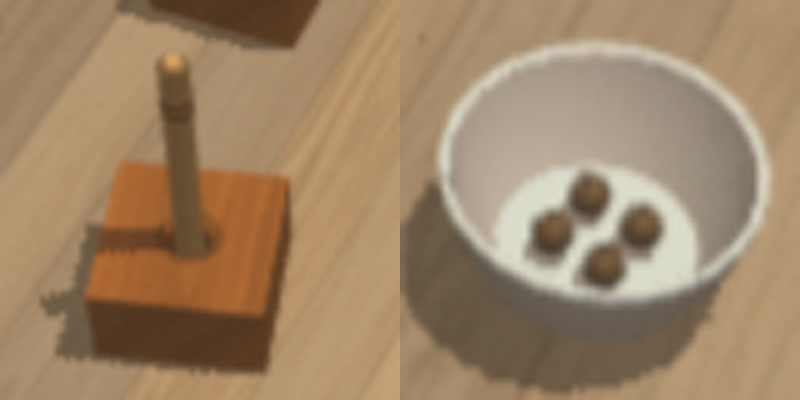

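View pics/top0z.png

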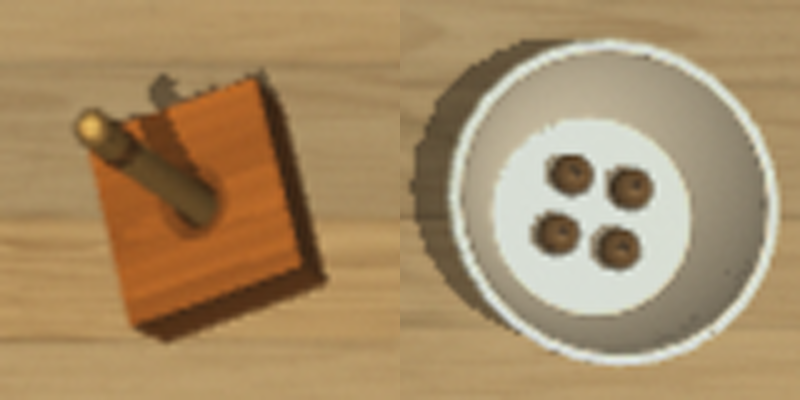

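Two views agree to within a few mm: the stand and rod axis are at (0.4955, 0.255) and the bowl centre is at (0.497, -0.1735), with sizes matching those given. I plan to grip 135 mm above the tip, so TCP z is about 0.126. I'll first align the tool with the world axes and travel over.

>>> apply_moves([
  {"gripper": 0,"offset": [-0.3,-0.2,-0.15],"spin": 0.03},
  {"gripper": 0,"offset": [-0.6,-0.4,-0.3],"spin": 0.06},
  {"gripper": 0,"offset": [-0.86,-0.6,-0.4],"spin": 0.091},
  {"gripper": 0,"offset": [-0.86,-0.6,-0.4],"spin": 0.091},
  {"gripper": 0,"offset": [-0.86,-0.6,-0.4],"spin": 0.091},
  {"gripper": 0,"offset": [-0.86,-0.6,-0.4],"spin": 0.091},
  {"gripper": 0,"offset": [-0.86,-0.6,-0.4],"spin": 0.091},
  {"gripper": 0,"offset": [-0.86,-0.6,-0.4],"spin": 0.091},
], squeeze=35)

```text
time: 0.77
position: [0.195, -0.4087, 0.2655]
tcp_rot: [0.707, -0.707, -0.001, -0.0]
wrist_force: [0.2, 0.1, 0.1]
grip_width: 0.0931
```

>>> apply_moves([
  {"gripper": 0,"offset": [-0.3,-0.15,0],"spin": 0},
  {"gripper": 0,"offset": [-0.6,-0.3,0],"spin": 0},
  {"gripper": 0,"offset": [-0.8,-0.4,0],"spin": 0},
  {"gripper": 0,"offset": [-1,-0.5,0],"spin": 0},
  {"gripper": 0,"offset": [-1,-0.5,0],"spin": 0},
  {"gripper": 0,"offset": [-1,-0.5,0],"spin": 0},
  {"gripper": 0,"offset": [-1,-0.5,0],"spin": 0},
  {"gripper": 0,"offset": [-1,-0.5,0],"spin": 0},
])

```text
time: 1.43
position: [0.2546, -0.2897, 0.2655]
tcp_rot: [-0.707, 0.707, 0.001, 0.0]
wrist_force: [-0.5, -0.4, -0.7]
grip_width: 0.0932
```

>>> apply_moves([
  {"gripper": 0,"offset": [-0.3,-0.15,0],"spin": 0},
  {"gripper": 0,"offset": [-0.6,-0.3,0],"spin": 0},
  {"gripper": 0,"offset": [-0.8,-0.4,0],"spin": 0},
  {"gripper": 0,"offset": [-1,-0.5,0],"spin": 0},
  {"gripper": 0,"offset": [-1,-0.5,0],"spin": 0},
  {"gripper": 0,"offset": [-1,-0.5,0],"spin": 0},
  {"gripper": 0,"offset": [-1,-0.5,0],"spin": 0},
  {"gripper": 0,"offset": [-1,-0.5,0],"spin": 0},
])

```text
time: 2.1
position: [0.3143, -0.1707, 0.2656]
tcp_rot: [-0.706, 0.708, 0.001, 0.0]
wrist_force: [-0.7, -0.3, -0.2]
grip_width: 0.093
```

>>> apply_moves([
  {"gripper": 0,"offset": [-0.3,-0.15,0],"spin": 0},
  {"gripper": 0,"offset": [-0.6,-0.3,0],"spin": 0},
  {"gripper": 0,"offset": [-0.8,-0.4,0],"spin": 0},
  {"gripper": 0,"offset": [-1,-0.5,0],"spin": 0},
  {"gripper": 0,"offset": [-1,-0.5,0],"spin": 0},
  {"gripper": 0,"offset": [-1,-0.5,0],"spin": 0},
  {"gripper": 0,"offset": [-1,-0.5,0],"spin": 0},
  {"gripper": 0,"offset": [-1,-0.5,0],"spin": 0},
])

```text
time: 2.77
position: [0.3742, -0.052, 0.2658]
tcp_rot: [-0.706, 0.708, 0.001, 0.0]
wrist_force: [0.6, -0.3, 0.4]
grip_width: 0.0929
```

>>> apply_moves([
  {"gripper": 0,"offset": [-0.3,-0.15,0],"spin": 0},
  {"gripper": 0,"offset": [-0.6,-0.3,0],"spin": 0},
  {"gripper": 0,"offset": [-0.8,-0.4,0],"spin": 0},
  {"gripper": 0,"offset": [-1,-0.5,0],"spin": 0},
  {"gripper": 0,"offset": [-1,-0.5,0],"spin": 0},
  {"gripper": 0,"offset": [-1,-0.5,0],"spin": 0},
  {"gripper": 0,"offset": [-1,-0.5,0],"spin": 0},
  {"gripper": 0,"offset": [-1,-0.5,0],"spin": 0},
])

```text
time: 3.43
position: [0.4344, 0.0666, 0.266]
tcp_rot: [-0.705, 0.709, 0.001, 0.0]
wrist_force: [0.1, 0.8, 0.9]
grip_width: 0.0933
```

>>> apply_moves([
  {"gripper": 0,"offset": [-0.3,-0.15,0],"spin": 0},
  {"gripper": 0,"offset": [-0.6,-0.3,0],"spin": 0},
  {"gripper": 0,"offset": [-0.8,-0.4,0],"spin": 0},
  {"gripper": 0,"offset": [-1,-0.5,0],"spin": 0},
  {"gripper": 0,"offset": [-1,-0.5,0],"spin": 0},
  {"gripper": 0,"offset": [-1,-0.5,0],"spin": 0},
  {"gripper": 0,"offset": [-1,-0.5,0],"spin": 0},
  {"gripper": 0,"offset": [-1,-0.5,0],"spin": 0},
])

```text
time: 4.1
position: [0.4947, 0.185, 0.2663]
tcp_rot: [-0.705, 0.709, 0.001, 0.0]
wrist_force: [-0.3, 0.4, 0.5]
grip_width: 0.0928
```

>>> apply_moves([
  {"gripper": 0,"offset": [-0.3,0,0],"spin": 0},
  {"gripper": 0,"offset": [-0.58,0,0],"spin": 0},
  {"gripper": 0,"offset": [-0.58,0,0],"spin": 0},
  {"gripper": 0,"offset": [-0.58,0,0.2],"spin": 0},
  {"gripper": 0,"offset": [-0.58,0,0.4],"spin": 0},
  {"gripper": 0,"offset": [-0.58,0,0.4],"spin": 0},
  {"gripper": 0,"offset": [-0.58,0,0.4],"spin": 0},
  {"gripper": 0,"offset": [-0.58,0,0.4],"spin": 0},
])

```text
time: 4.77
position: [0.4957, 0.2542, 0.2199]
tcp_rot: [-0.704, 0.71, 0.001, 0.001]
wrist_force: [-0.0, 0.6, 0.2]
grip_width: 0.093
```

```bash
python3 - <<'E'
from h import *
t=[]
for n in ("scene","top"):
    p,d=env.read_camera(n); cv2.imwrite(f"pics/{n}1.png",p); t.append(p[180:400,100:340] if n=="scene" else p[120:340,80:320])
cv2.imwrite("pics/a1.png",cv2.resize(np.hstack(t),None,fx=1.6,fy=1.6))
print(env.state()["position"])
E
```

```text
[0.49580354 0.25453539 0.22005109]
```

View pics/a1.png

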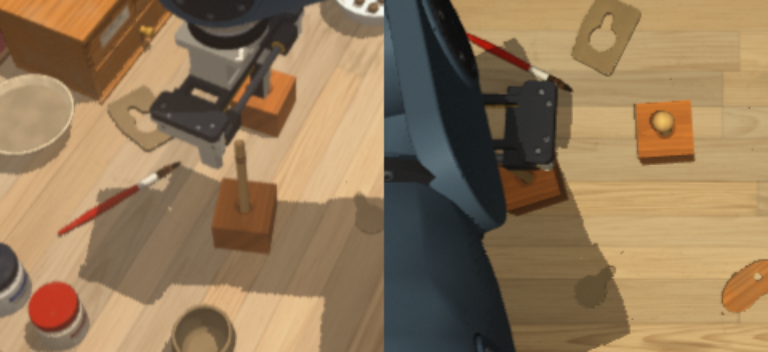

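The views show the +y finger at about (213,160) in the crop and the rod's top at (240,145). That matches the projection of a finger 46 mm to the +y side, so the rod lies between the jaws. Next is lowering 94 mm and closing.

>>> apply_moves([
  {"gripper": 0,"offset": [0,0,0.15],"spin": 0},
  {"gripper": 0,"offset": [0,0,0.3],"spin": 0},
  {"gripper": 0,"offset": [0,0,0.45],"spin": 0},
  {"gripper": 0,"offset": [0,0,0.6],"spin": 0},
  {"gripper": 0,"offset": [0,0,0.72],"spin": 0},
  {"gripper": 0,"offset": [0,0,0.78],"spin": 0},
  {"gripper": 0,"offset": [0,0,0.78],"spin": 0},
  {"gripper": 0,"offset": [0,0,0.78],"spin": 0},
])

```text
time: 5.53
position: [0.4963, 0.2549, 0.1273]
tcp_rot: [-0.705, 0.71, 0.001, 0.002]
wrist_force: [0.8, 0.8, 0.7]
grip_width: 0.0926
```

>>> apply_moves([
  {"gripper": 0.4,"offset": [0,0,0],"spin": 0},
  {"gripper": 0.6,"offset": [0,0,0],"spin": 0},
  {"gripper": 0.8,"offset": [0,0,0],"spin": 0},
  {"gripper": 1,"offset": [0,0,0],"spin": 0},
  {"gripper": 1,"offset": [0,0,0],"spin": 0},
  {"gripper": 1,"offset": [0,0,0],"spin": 0},
  {"gripper": 1,"offset": [0,0,0],"spin": 0},
  {"gripper": 1,"offset": [0,0,0],"spin": 0},
])

```text
time: 6.2
position: [0.4963, 0.2549, 0.1273]
tcp_rot: [-0.705, 0.71, 0.001, 0.002]
wrist_force: [-0.0, 0.3, 0.7]
grip_width: 0.0442
```

>>> apply_moves([
  {"gripper": 1,"offset": [0,0,0],"spin": 0},
  {"gripper": 1,"offset": [0,0,0],"spin": 0},
  {"gripper": 1,"offset": [0,0,0],"spin": 0},
  {"gripper": 1,"offset": [0,0,0],"spin": 0},
  {"gripper": 1,"offset": [0,0,0],"spin": 0},
  {"gripper": 1,"offset": [0,0,0],"spin": 0},
  {"gripper": 1,"offset": [0,0,0],"spin": 0},
  {"gripper": 1,"offset": [0,0,0],"spin": 0},
])

```text
time: 6.87
position: [0.4963, 0.2549, 0.1273]
tcp_rot: [-0.705, 0.71, 0.001, 0.002]
wrist_force: [0.3, 0.9, -0.2]
grip_width: 0.0115
```

>>> apply_moves([
  {"gripper": 1,"offset": [0,0,0],"spin": 0},
  {"gripper": 1,"offset": [0,0,-0.1],"spin": 0},
  {"gripper": 1,"offset": [0,0,-0.25],"spin": 0},
  {"gripper": 1,"offset": [0,0,-0.4],"spin": 0},
  {"gripper": 1,"offset": [0,0,-0.55],"spin": 0},
  {"gripper": 1,"offset": [0,0,-0.7],"spin": 0},
  {"gripper": 1,"offset": [0,0,-0.8],"spin": 0},
  {"gripper": 1,"offset": [0,0,-0.8],"spin": 0},
])

```text
time: 7.53
position: [0.4971, 0.255, 0.2258]
tcp_rot: [-0.705, 0.71, -0.0, 0.003]
wrist_force: [0.7, 0.4, 1.0]
grip_width: 0.0118
```

```bash
python3 - <<'E'
from h import *
s=env.state();print(s["position"],s["tcp_rot"],s["grip_width"],s["wrist_force"])
t=[]
for n in ("scene","top"):
    p,d=env.read_camera(n); np.save(f"{n}2.npy",d);cv2.imwrite(f"pics/{n}2.png",p); t.append(p[180:400,100:340] if n=="scene" else p[120:340,80:320])
    if n=="scene":
        c=cloud(n,d).reshape(-1,3)
        q=c[(abs(c[:,0]-.496)<.02)&(abs(c[:,1]-.257)<.02)]
        for lo in np.arange(.08,.22,.01):
            k=q[(q[:,2]>=lo)&(q[:,2]<lo+.01)]
            if len(k): print(round(lo,3),len(k),k.mean(0).round(4))
cv2.imwrite("pics/a2.png",cv2.resize(np.hstack(t),None,fx=1.6,fy=1.6))
E
```

```text
[0.49712208 0.25502044 0.22577661] [-7.04548802e-01  7.09647161e-01 -1.87315477e-04  3.44338849e-03] 0.01178975896521975 [0.71366754 0.36912235 0.97386466]
0.1 2 [0.496  0.2585 0.1077]
0.11 15 [0.4954 0.2586 0.1155]
0.12 17 [0.4952 0.2585 0.1248]
0.13 20 [0.4955 0.259  0.1351]
0.14 18 [0.4955 0.2587 0.1445]
0.15 16 [0.4949 0.2585 0.1545]
0.16 21 [0.4955 0.2587 0.1645]
0.17 23 [0.4952 0.258  0.1752]
0.18 15 [0.4956 0.2588 0.1837]
0.19 21 [0.4948 0.2587 0.1946]
0.2 22 [0.4951 0.2585 0.2055]
0.21 12 [0.4929 0.2569 0.2144]
0.22 18 [0.4913 0.2528 0.2266]
```

View pics/a2.png

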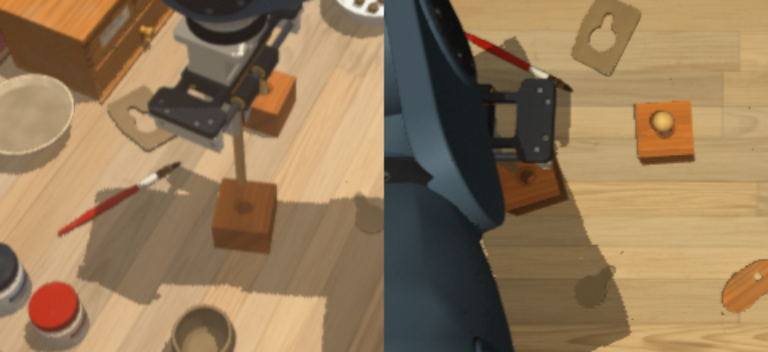

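The rod lifted out vertical. Its tip is at z≈0.108 and its axis is within 1 mm of the TCP. Now I'll fit the bead positions and the bowl centre from the first pictures.

```bash
python3 - <<'E'
from h import *
for n,(x,y,w,h) in (("scene",(300,145,65,60)),("top",(340,190,80,80))):
    p=cv2.imread(f"pics/{n}0.png")[y:y+h,x:x+w]
    hsv=cv2.cvtColor(p,cv2.COLOR_BGR2HSV)
    m=((hsv[...,1]>70)&(hsv[...,2]<140)).astype(np.uint8)
    k,l,s,c=cv2.connectedComponentsWithStats(m)
    for i in range(1,k):
        if 15<s[i,4]<120: print(n,s[i],c[i]+[x,y],plane(n,[c[i]+[x,y]],.016)[0].round(4))
    c3=cloud(n,np.load(f"{n}0.npy"))[y:y+h,x:x+w].reshape(-1,3)
    q=c3[(c3[:,2]>.003)&(c3[:,2]<.011)]
    q=q[np.hypot(q[:,0]-.497,q[:,1]+.1735)<.045]
    print("floor",len(q),q.mean(0),cv2.minEnclosingCircle(q[:,:2].astype(np.float32)*1000))
E
```

```text
scene [28 27  6  5 26] [330.5 174. ] [ 0.5079 -0.1877  0.016 ]
scene [36 31  6  6 27] [338.7037037  178.85185185] [ 0.4829 -0.1809  0.016 ]
scene [22 32  6  6 30] [324.5        179.36666667] [ 0.5144 -0.1637  0.016 ]
scene [30 37  6  6 28] [332.82142857 184.39285714] [ 0.4891 -0.1568  0.016 ]
floor 356 [ 0.49992954 -0.18412338  0.0066132 ] ((497.32073974609375, -173.7981414794922), 44.63251495361328)
top [30 31  8  8 46] [373.7173913 224.2173913] [ 0.5127 -0.1639  0.016 ]
top [42 34  8  7 48] [385.5        227.20833333] [ 0.5063 -0.1884  0.016 ]
top [27 43  9  7 50] [370.8  236.24] [ 0.4872 -0.1568  0.016 ]
top [39 46  9  8 51] [383.15686275 239.25490196] [ 0.4809 -0.1823  0.016 ]
floor 1106 [ 0.49630396 -0.17384206  0.00721211] ((496.994384765625, -173.64598083496094), 44.8221321105957)
```

>>> apply_moves([
  {"gripper": 1,"offset": [0.1,0,0],"spin": 0},
  {"gripper": 1,"offset": [0.25,0,0],"spin": 0},
  {"gripper": 1,"offset": [0.45,0,0],"spin": 0},
  {"gripper": 1,"offset": [0.65,0,0],"spin": 0},
  {"gripper": 1,"offset": [0.85,0,0],"spin": 0},
  {"gripper": 1,"offset": [0.95,0,0],"spin": 0},
  {"gripper": 1,"offset": [1,0,0],"spin": 0},
  {"gripper": 1,"offset": [1,0,0],"spin": 0},
])

```text
time: 8.3
position: [0.4951, 0.1336, 0.2222]
tcp_rot: [-0.704, 0.71, 0.001, 0.001]
wrist_force: [0.5, 0.0, -0.0]
grip_width: 0.0115
```

>>> apply_moves([
  {"gripper": 1,"offset": [0.1,0,0],"spin": 0},
  {"gripper": 1,"offset": [0.25,0,0],"spin": 0},
  {"gripper": 1,"offset": [0.45,0,0],"spin": 0},
  {"gripper": 1,"offset": [0.65,0,0],"spin": 0},
  {"gripper": 1,"offset": [0.85,0,0],"spin": 0},
  {"gripper": 1,"offset": [0.95,0,0],"spin": 0},
  {"gripper": 1,"offset": [1,0,0],"spin": 0},
  {"gripper": 1,"offset": [1,0,0],"spin": 0},
])

```text
time: 8.97
position: [0.4941, 0.0132, 0.2217]
tcp_rot: [-0.704, 0.71, 0.001, 0.001]
wrist_force: [0.2, -0.5, -0.7]
grip_width: 0.0117
```

>>> apply_moves([
  {"gripper": 1,"offset": [0.1,0,0],"spin": 0},
  {"gripper": 1,"offset": [0.25,0,0],"spin": 0},
  {"gripper": 1,"offset": [0.45,0,0],"spin": 0},
  {"gripper": 1,"offset": [0.65,0,0],"spin": 0},
  {"gripper": 1,"offset": [0.85,0,0],"spin": 0},
  {"gripper": 1,"offset": [0.95,0,0],"spin": 0},
  {"gripper": 1,"offset": [1,0,0],"spin": 0},
  {"gripper": 1,"offset": [1,0,0],"spin": 0},
])

```text
time: 9.63
position: [0.4931, -0.1067, 0.2213]
tcp_rot: [-0.704, 0.711, 0.001, 0.001]
wrist_force: [0.1, 0.5, -1.1]
grip_width: 0.0112
```

>>> apply_moves([
  {"gripper": 1,"offset": [0.1,-0.03,0],"spin": 0},
  {"gripper": 1,"offset": [0.2,-0.06,0],"spin": 0},
  {"gripper": 1,"offset": [0.34,-0.095,0],"spin": 0},
  {"gripper": 1,"offset": [0.34,-0.095,0],"spin": 0},
  {"gripper": 1,"offset": [0.34,-0.095,0.1],"spin": 0},
  {"gripper": 1,"offset": [0.34,-0.095,0.2],"spin": 0},
  {"gripper": 1,"offset": [0.34,-0.095,0.3],"spin": 0},
  {"gripper": 1,"offset": [0.34,-0.095,0.3],"spin": 0},
])

```text
time: 10.3
position: [0.5032, -0.1468, 0.1831]
tcp_rot: [-0.704, 0.711, 0.003, 0.001]
wrist_force: [-0.8, -0.1, -1.1]
grip_width: 0.0115
```

```bash
python3 - <<'E'
from h import *
s=env.state();P=s["position"];print(P,s["tcp_rot"])
t=[]
for n in ("scene","top"):
    p,d=env.read_camera(n); cv2.imwrite(f"pics/{n}3.png",p); t.append(cv2.resize(p[90:220,270:400] if n=="scene" else p[180:310,300:430],(390,390)))
    c=cloud(n,d).reshape(-1,3)
    q=c[(abs(c[:,0]-P[0])<.016)&(abs(c[:,1]-P[1])<.016)&(c[:,2]>.055)]
    for lo in np.arange(.06,.2,.01):
        k=q[(q[:,2]>=lo)&(q[:,2]<lo+.01)]
        if len(k): print(n,round(lo,3),len(k),k.mean(0).round(4))
cv2.imwrite("pics/a3.png",np.hstack(t))
E
```

```text
[ 0.50322387 -0.14682301  0.18312097] [-7.03566266e-01  7.10624689e-01  2.57215317e-03  6.67111578e-04]
scene 0.06 4 [ 0.5035 -0.1414  0.0687]
scene 0.07 16 [ 0.5026 -0.1425  0.0752]
scene 0.08 15 [ 0.5017 -0.1439  0.0843]
scene 0.09 14 [ 0.5024 -0.1422  0.0951]
scene 0.1 17 [ 0.5037 -0.1428  0.1042]
scene 0.11 16 [ 0.5013 -0.1441  0.1139]
scene 0.12 16 [ 0.5023 -0.1429  0.1242]
scene 0.13 16 [ 0.5025 -0.1421  0.1351]
scene 0.14 21 [ 0.5028 -0.1442  0.1444]
scene 0.15 14 [ 0.5025 -0.1431  0.1548]
scene 0.16 18 [ 0.502  -0.1428  0.1649]
scene 0.17 12 [ 0.5029 -0.1423  0.1739]
scene 0.18 15 [ 0.4994 -0.1477  0.1854]
scene 0.19 14 [ 0.4972 -0.1459  0.1944]
scene 0.2 9 [ 0.4973 -0.1573  0.2044]
```

View pics/a3.png

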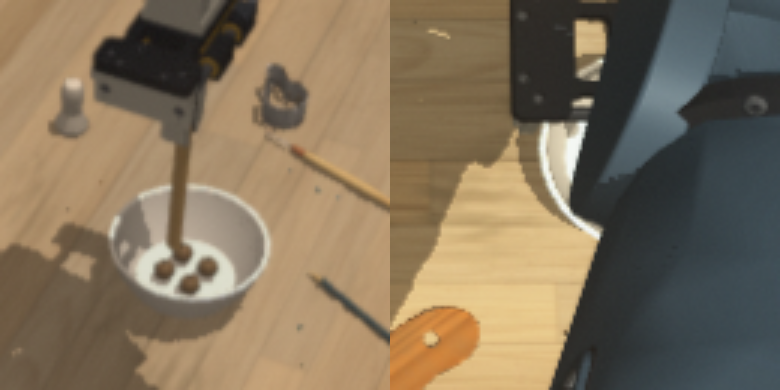

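The scene view shows the rod upright over the bowl at about (178,245) in the crop, with all four beads still in their ring. Its axis is about (0.505,-0.148), over the gap between two beads.

>>> apply_moves([
  {"gripper": 1,"offset": [0,0,0.08],"spin": 0},
  {"gripper": 1,"offset": [0,0,0.16],"spin": 0},
  {"gripper": 1,"offset": [0,0,0.24],"spin": 0},
  {"gripper": 1,"offset": [0,0,0.31],"spin": 0},
  {"gripper": 1,"offset": [0,0,0.37],"spin": 0},
  {"gripper": 1,"offset": [0,0,0.42],"spin": 0},
  {"gripper": 1,"offset": [0,0,0.42],"spin": 0},
  {"gripper": 1,"offset": [0,0,0.42],"spin": 0},
])

```text
time: 11.07
position: [0.5041, -0.147, 0.1346]
tcp_rot: [-0.704, 0.711, 0.001, 0.001]
wrist_force: [0.3, 0.3, 0.1]
grip_width: 0.0113
```

```bash
python3 - <<'E'
from h import *
s=env.state();P=s["position"];print(P,s["tcp_rot"],s["wrist_force"])
p,d=env.read_camera("scene"); cv2.imwrite("pics/a4.png",cv2.resize(p[110:220,280:390],(440,440),interpolation=cv2.INTER_CUBIC))
E
cat > circ.py <<'E'
# offsets for 8 rows on the stirring circle, printed in units of the moves (tool axes)
import sys
from h import *
from scipy.spatial.transform import Rotation as R
a0,step,r,cx,cy,z=map(float,sys.argv[1:7])
s=env.state();P=s["position"];M=R.from_quat(s["tcp_rot"]).as_matrix()
rel=P[:2]-[cx,cy];print("r",np.hypot(*rel),"ang",np.degrees(np.arctan2(rel[1],rel[0])),"z",P[2],"F",s["wrist_force"].round(1),"q",s["tcp_rot"].round(4))
for k in range(1,9):
    a=np.radians(a0+step*k);W=np.array([cx+r*np.cos(a),cy+r*np.sin(a),z])
    print((M.T@(W-P)/.12).round(2))
E
python3 circ.py 75 15 .024 .4965 -.1735 .1325
```

```text
[ 0.50412946 -0.14704136  0.13459386] [-0.70359322  0.71060052  0.00147903  0.00113757] [0.25437736 0.27141686 0.13288739]
r 0.027492203806891016 ang 73.43014065019064 z 0.13497851333928645 F [0.6 0.5 0.1] q [-0.7036  0.7106  0.0011  0.0013]
[0.02 0.07 0.02]
[0.03 0.12 0.02]
[0.05 0.16 0.02]
[0.08 0.21 0.02]
[0.12 0.24 0.02]
[0.17 0.26 0.02]
[0.22 0.26 0.02]
[0.27 0.26 0.02]
```

View pics/a4.png

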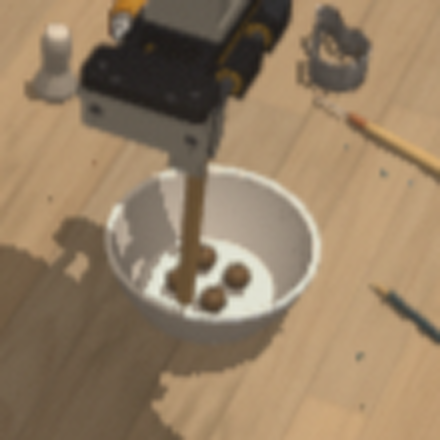

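The rod's tip is down among the beads, at about (185,300) in the crop, with no contact force. I'll stir counter-clockwise at 24 mm radius and 15° per row.

>>> apply_moves([
  {"gripper": 1,"offset": [0.02,0.07,0.01],"spin": 0},
  {"gripper": 1,"offset": [0.03,0.12,0.02],"spin": 0},
  {"gripper": 1,"offset": [0.05,0.16,0.02],"spin": 0},
  {"gripper": 1,"offset": [0.08,0.21,0.02],"spin": 0},
  {"gripper": 1,"offset": [0.12,0.24,0.02],"spin": 0},
  {"gripper": 1,"offset": [0.17,0.26,0.02],"spin": 0},
  {"gripper": 1,"offset": [0.22,0.26,0.02],"spin": 0},
  {"gripper": 1,"offset": [0.27,0.26,0.02],"spin": 0},
])

```text
time: 11.78
position: [0.474, -0.1802, 0.1343]
tcp_rot: [-0.703, 0.711, -0.001, 0.002]
wrist_force: [1.0, -0.5, 0.8]
grip_width: 0.0113
```

```bash
python3 circ.py 195 15 .024 .4965 -.1735 .1325; python3 - <<'E'
from h import *
p,d=env.read_camera("scene"); cv2.imwrite("pics/a5.png",cv2.resize(p[110:220,280:390],(440,440),interpolation=cv2.INTER_CUBIC))
E
```

```text
r 0.023449191042039384 ang -163.4005912914225 z 0.13425499350456083 F [ 1.  -0.5  0.8] q [-0.7035  0.7107 -0.0014  0.0024]
[ 0.04 -0.01  0.01]
[ 0.09 -0.05  0.01]
[ 0.12 -0.09  0.01]
[ 0.14 -0.14  0.02]
[ 0.14 -0.19  0.02]
[ 0.13 -0.24  0.02]
[ 0.11 -0.29  0.02]
[ 0.08 -0.33  0.02]
```

View pics/a5.png

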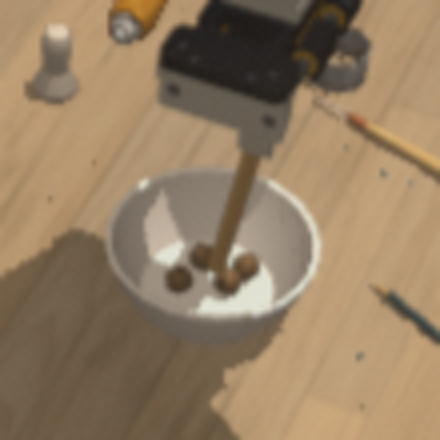

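```bash
cat > axis.py <<'E'
from h import *
s=env.state();P=s["position"]
p,d=env.read_camera("scene");c=cloud("scene",d).reshape(-1,3)
hsv=cv2.cvtColor(p,cv2.COLOR_BGR2HSV).reshape(-1,3)
q=c[(abs(c[:,0]-P[0])<.04)&(abs(c[:,1]-P[1])<.04)&(c[:,2]<P[2]-.01)&(c[:,2]>.02)&(hsv[:,1]>60)]
pts=[]
for lo in np.arange(.02,.25,.01):
    k=q[(q[:,2]>=lo)&(q[:,2]<lo+.01)]
    if len(k)>5: m=np.median(k,0);pts.append(m);print(len(k),m.round(4))
pts=np.array(pts);g=pts[:,2]>.055
if g.sum()>2:
  A=np.polyfit(pts[g,2],pts[g,:2],1);print("slope deg",np.degrees(np.arctan(A[0])))
print(P, s["grip_width"])
E
python3 axis.py
```

```text
65 [ 0.4909 -0.1775  0.0226]
12 [ 0.4918 -0.1763  0.0336]
12 [ 0.4919 -0.1757  0.0449]
16 [ 0.4908 -0.1767  0.0544]
12 [ 0.4869 -0.1765  0.0644]
13 [ 0.4877 -0.1759  0.0741]
18 [ 0.4853 -0.1768  0.084 ]
14 [ 0.4845 -0.1779  0.0948]
12 [ 0.4836 -0.1758  0.105 ]
17 [ 0.4815 -0.1768  0.1156]
6 [ 0.4806 -0.1751  0.1226]
slope deg [-6.70935218  0.6239623 ]
[ 0.47330287 -0.18078485  0.13369522] 0.011057848885242087
```

The scene view shows the rod leaning, with its tip at about (220,272) in the crop. The depth fit gives a 6.7° pitch about the jaw axis, so the tip lags toward the middle. I'll raise the squeeze to 60 N, go slower, and let the next arc (+x motion) work it back, checking as I go.

```bash
python3 circ.py 198 12 .026 .4965 -.1735 .1325
```

```text
r 0.024697101892678368 ang -164.67033668522484 z 0.13313953401801415 F [-0.4  0.7 -0.7] q [-7.033e-01  7.109e-01  4.000e-04  1.500e-03]
[ 0.05 -0.01  0.01]
[ 0.09 -0.04  0.01]
[ 0.12 -0.07  0.01]
[ 0.14 -0.11  0.01]
[ 0.16 -0.16  0.01]
[ 0.16 -0.2   0.01]
[ 0.15 -0.25  0.01]
[ 0.14 -0.29  0.01]
```

>>> apply_moves([
  {"gripper": 1,"offset": [0.05,-0.01,0.0],"spin": 0},
  {"gripper": 1,"offset": [0.09,-0.04,0.0],"spin": 0},
  {"gripper": 1,"offset": [0.12,-0.07,0.0],"spin": 0},
  {"gripper": 1,"offset": [0.14,-0.11,0.0],"spin": 0},
  {"gripper": 1,"offset": [0.16,-0.16,0.0],"spin": 0},
  {"gripper": 1,"offset": [0.16,-0.2,0.0],"spin": 0},
  {"gripper": 1,"offset": [0.15,-0.25,0.0],"spin": 0},
  {"gripper": 1,"offset": [0.14,-0.29,0.0],"spin": 0},
], squeeze=60)

```text
time: 12.55
position: [0.5083, -0.1995, 0.1362]
tcp_rot: [-0.704, 0.711, -0.002, 0.001]
wrist_force: [-11.0, -5.8, 38.0]
grip_width: 0.0113
```

```bash
python3 axis.py; python3 circ.py 288 12 .026 .4965 -.1735 .1325;  python3 - <<'E'
from h import *
p,d=env.read_camera("scene"); cv2.imwrite("pics/a6.png",cv2.resize(p[110:220,280:390],(440,440),interpolation=cv2.INTER_CUBIC))
E
```

```text
67 [ 0.5077 -0.1898  0.0234]
15 [ 0.5211 -0.1965  0.0348]
17 [ 0.5211 -0.1974  0.0464]
19 [ 0.519  -0.1975  0.0538]
13 [ 0.5155 -0.1975  0.0661]
11 [ 0.5179 -0.1948  0.076 ]
16 [ 0.5155 -0.1953  0.0861]
13 [ 0.5157 -0.1952  0.0961]
16 [ 0.5138 -0.196   0.1046]
12 [ 0.5131 -0.1946  0.116 ]
11 [ 0.5144 -0.1947  0.1239]
slope deg [-3.10733588  1.78258685]
[ 0.50832025 -0.19948763  0.13623318] 0.01133791384460467
r 0.028976965371767572 ang -63.3073678310925 z 0.1365822290353394 F [-5.4 -2.1 32. ] q [-0.7036  0.7106 -0.0026  0.0012]
[-0.03  0.    0.03]
[-0.06 -0.04  0.03]
[-0.09 -0.07  0.03]
[-0.13 -0.09  0.03]
[-0.17 -0.1   0.03]
[-0.22 -0.11  0.03]
[-0.26 -0.1   0.03]
[-0.3  -0.09  0.03]
```

View pics/a6.png

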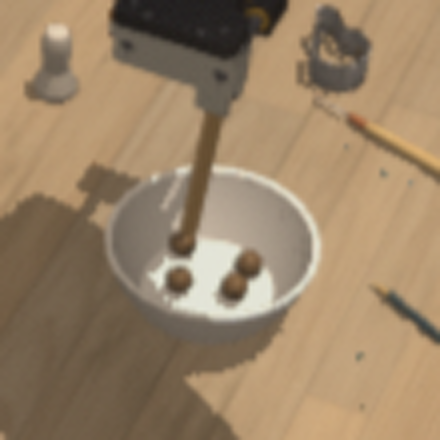

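The wrist shows 38 N upward. With the lean, the tip reached about 39 mm radius and rides on the wall slope. I'll lift slightly, pull in and re-measure.

>>> apply_moves([
  {"gripper": 1,"offset": [0,0,-0.06],"spin": 0},
  {"gripper": 1,"offset": [-0.03,0.04,-0.06],"spin": 0},
  {"gripper": 1,"offset": [-0.07,0.08,-0.06],"spin": 0},
  {"gripper": 1,"offset": [-0.07,0.08,-0.06],"spin": 0},
  {"gripper": 1,"offset": [-0.07,0.08,-0.06],"spin": 0},
  {"gripper": 1,"offset": [-0.07,0.08,-0.06],"spin": 0},
  {"gripper": 1,"offset": [-0.07,0.08,-0.06],"spin": 0},
  {"gripper": 1,"offset": [-0.07,0.08,-0.06],"spin": 0},
])

```text
time: 13.32
position: [0.5002, -0.1909, 0.1436]
tcp_rot: [-0.704, 0.711, -0.003, 0.002]
wrist_force: [0.4, -0.5, -0.2]
grip_width: 0.0114
```

```bash
python3 axis.py; cat > bowl.py <<'E'
from h import *
import sys
p,d=env.read_camera("scene");c=cloud("scene",d)
cv2.imwrite(f"pics/{sys.argv[1]}.png",cv2.resize(p[110:220,280:390],(440,440),interpolation=cv2.INTER_CUBIC))
q=c.reshape(-1,3)
q=q[(q[:,2]>.046)&(q[:,2]<.053)];r=np.hypot(q[:,0]-.497,q[:,1]+.1735)
q=q[(r>.055)&(r<.077)]
A=np.c_[2*q[:,:2],np.ones(len(q))];s=np.linalg.lstsq(A,(q[:,:2]**2).sum(1),rcond=None)[0]
print("bowl rim",s[:2],np.sqrt(s[2]+s[0]**2+s[1]**2),len(q))
s=env.state();print(s["position"],s["wrist_force"],s["time"])
x,y,w,h=300,140,70,65
P=p[y:y+h,x:x+w];hsv=cv2.cvtColor(P,cv2.COLOR_BGR2HSV)
m=((hsv[...,1]>70)&(hsv[...,2]<140)).astype(np.uint8)
k,l,st,cc=cv2.connectedComponentsWithStats(m)
for i in range(1,k):
    if 10<st[i,4]<120: print(st[i,4],(cc[i]+[x,y]).round(1),plane("scene",[cc[i]+[x,y]],.016)[0].round(4))
E
python3 bowl.py a7
```

```text
66 [ 0.5109 -0.1862  0.0229]
12 [ 0.5154 -0.1872  0.0366]
19 [ 0.5145 -0.1867  0.0463]
14 [ 0.5125 -0.1868  0.0579]
11 [ 0.5109 -0.1876  0.0655]
13 [ 0.5111 -0.1876  0.0743]
14 [ 0.5095 -0.1873  0.0839]
14 [ 0.5079 -0.1864  0.0953]
14 [ 0.5076 -0.1863  0.1048]
17 [ 0.5066 -0.1865  0.116 ]
16 [ 0.506  -0.1865  0.1262]
slope deg [-5.40473099  0.87220579]
[ 0.50023276 -0.19087746  0.14357498] 0.011370362828954114
bowl rim [ 0.49886226 -0.17266938] 0.06365266441882513 273
[ 0.50027147 -0.19090201  0.14369395] [ 0.16000078 -0.05829532 -0.80834489] 13.4167
61 [340.1 178.5] [ 0.4803 -0.1836  0.016 ]
29 [324.3 179.4] [ 0.5149 -0.1633  0.016 ]
```

View pics/a7.png

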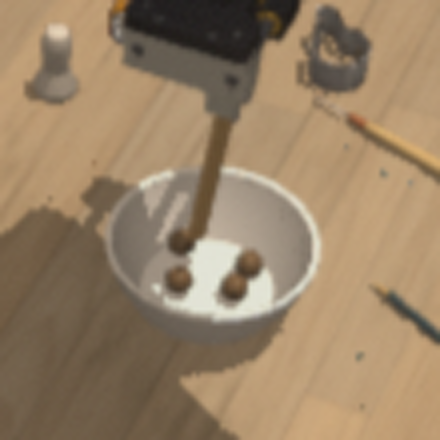

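```bash
python3 - <<'E'
from h import *
for z in (.01,.015,.02,.025,.03): print(z,plane("scene",[[329.2,168.5],[329.2,169.5],[329.2,170.5]],z).round(4)[:,:2].tolist())
p,d=env.read_camera("scene")
cv2.imwrite("pics/a8.png",cv2.resize(p[140:205,300:365],(780,780)[:2],interpolation=cv2.INTER_NEAREST)[:600])
E
```

```text
0.01 [[0.5203, -0.21], [0.5189, -0.2067], [0.5175, -0.2033]]
0.015 [[0.5187, -0.2053], [0.5173, -0.2019], [0.516, -0.1986]]
0.02 [[0.5171, -0.2005], [0.5158, -0.1972], [0.5144, -0.1939]]
0.025 [[0.5155, -0.1958], [0.5142, -0.1925], [0.5128, -0.1892]]
0.03 [[0.514, -0.1911], [0.5126, -0.1878], [0.5113, -0.1845]]
```

View pics/a8.png

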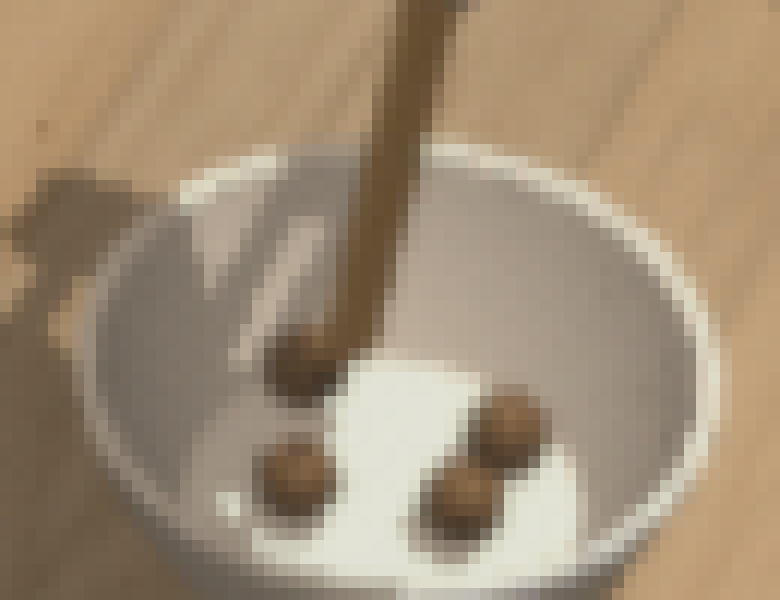

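```bash
cat > path.py <<'E'
# python3 path.py tipoffx tipoffy  "ang,r,z ..." -> rows in move units
import sys
from h import *
from scipy.spatial.transform import Rotation as R
ox,oy=map(float,sys.argv[1:3]);C=np.array([.4975-ox,-.173-oy])
s=env.state();P=s["position"];M=R.from_quat(s["tcp_rot"]).as_matrix()
rel=P[:2]-C;print("tip r",np.hypot(*rel).round(4),"ang",np.degrees(np.arctan2(rel[1],rel[0])).round(1),"z",P[2].round(4),"F",s["wrist_force"].round(1),"q",s["tcp_rot"].round(4))
for t in sys.argv[3].split():
    a,r,z=map(float,t.split(","));a=np.radians(a)
    W=np.array([*(C+r*np.array([np.cos(a),np.sin(a)])),z]);print((M.T@(W-P)/.12).round(2).tolist())
E
python3 path.py .016 -.001 "-50,.018,.144 -50,.018,.138 -50,.018,.133 -46,.02,.1325 -38,.022,.1325 -28,.024,.1325 -18,.024,.1325 -8,.024,.1325"
```

```text
tip r 0.0266 ang -45.2 z 0.1437 F [-0.3 -0.1 -1.9] q [-0.7035  0.7107 -0.0032  0.0017]
[-0.04, 0.06, -0.0]
[-0.04, 0.06, 0.05]
[-0.04, 0.06, 0.09]
[-0.04, 0.04, 0.09]
[-0.04, 0.01, 0.09]
[-0.06, -0.02, 0.09]
[-0.1, -0.03, 0.09]
[-0.13, -0.04, 0.09]
```

>>> apply_moves([
  {"gripper": 1,"offset": [-0.04,0.06,0],"spin": 0},
  {"gripper": 1,"offset": [-0.04,0.06,0.05],"spin": 0},
  {"gripper": 1,"offset": [-0.04,0.06,0.09],"spin": 0},
  {"gripper": 1,"offset": [-0.04,0.04,0.09],"spin": 0},
  {"gripper": 1,"offset": [-0.04,0.01,0.09],"spin": 0},
  {"gripper": 1,"offset": [-0.06,-0.02,0.09],"spin": 0},
  {"gripper": 1,"offset": [-0.1,-0.03,0.09],"spin": 0},
  {"gripper": 1,"offset": [-0.13,-0.04,0.09],"spin": 0},
], squeeze=60)

```text
time: 14.13
position: [0.5057, -0.1749, 0.133]
tcp_rot: [-0.704, 0.711, -0.003, 0.002]
wrist_force: [-0.2, -0.1, 0.7]
grip_width: 0.0113
```

```bash
python3 axis.py|tail -4; python3 bowl.py a9;python3 path.py .016 -.001 "2,.024,.1325 12,.024,.1325 22,.024,.1325 32,.024,.1325 42,.024,.1325 52,.024,.1325 62,.024,.1325 72,.024,.1325"
```

```text
15 [ 0.5102 -0.1707  0.1162]
7 [ 0.512 -0.172  0.122]
slope deg [-4.63343645 -0.33078285]
[ 0.50568869 -0.17493094  0.13296662] 0.011273823168986995
bowl rim [ 0.4989937  -0.17286179] 0.06371923361172147 266
[ 0.50564813 -0.17477257  0.13305386] [ 0.0762421  -0.09301742  0.885128  ] 14.2333
73 [303.  162.4] [ 0.5879 -0.1951  0.016 ]
61 [340.1 178.5] [ 0.4803 -0.1836  0.016 ]
tip r 0.0243 ang -6.5 z 0.1331 F [ 0.1 -0.1  0.9] q [-0.7038  0.7104 -0.0034  0.0018]
[-0.03, 0.0, 0.0]
[-0.06, 0.01, 0.0]
[-0.1, 0.02, 0.0]
[-0.13, 0.03, 0.0]
[-0.16, 0.05, 0.0]
[-0.18, 0.08, 0.0]
[-0.2, 0.11, 0.0]
[-0.21, 0.14, 0.0]
```

View pics/a9.png

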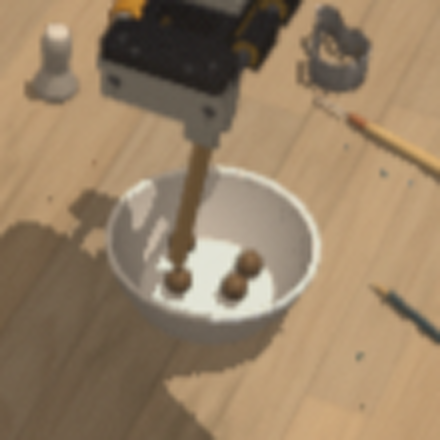

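The view shows the rod tip at about (180,262) in the crop, just behind the bead at (177,283). Forces are near zero and the bowl hasn't moved. I'll keep stirring counter-clockwise.

>>> apply_moves([
  {"gripper": 1,"offset": [-0.03,0,0],"spin": 0},
  {"gripper": 1,"offset": [-0.06,0.01,0],"spin": 0},
  {"gripper": 1,"offset": [-0.1,0.02,0],"spin": 0},
  {"gripper": 1,"offset": [-0.13,0.03,0],"spin": 0},
  {"gripper": 1,"offset": [-0.16,0.05,0],"spin": 0},
  {"gripper": 1,"offset": [-0.18,0.08,0],"spin": 0},
  {"gripper": 1,"offset": [-0.2,0.11,0],"spin": 0},
  {"gripper": 1,"offset": [-0.21,0.14,0],"spin": 0},
])

```text
time: 14.9
position: [0.4934, -0.151, 0.1371]
tcp_rot: [-0.704, 0.71, -0.01, 0.004]
wrist_force: [3.0, -2.2, 29.7]
grip_width: 0.0115
```

```bash
python3 axis.py|tail -9; python3 bowl.py a10;python3 path.py .016 -.001 "82,.024,.1325 92,.024,.1325 102,.024,.1325 112,.024,.1325 122,.024,.1325 132,.024,.1325 142,.024,.1325 152,.024,.1325"
```

```text
11 [ 0.5044 -0.1468  0.065 ]
14 [ 0.5058 -0.1481  0.0749]
14 [ 0.5025 -0.1469  0.0855]
12 [ 0.503  -0.1472  0.093 ]
18 [ 0.5003 -0.1468  0.1045]
14 [ 0.501  -0.1467  0.1145]
10 [ 0.4973 -0.1471  0.1232]
slope deg [-6.89757709  0.41395724]
[ 0.49339449 -0.15101756  0.13710476] 0.011541447757778272
bowl rim [ 0.4988558  -0.17259026] 0.06358057746032642 263
[ 0.49272951 -0.15075142  0.13720009] [ 0.56103809 -1.01464309 32.42213932] 15.0
61 [340.1 178.5] [ 0.4803 -0.1836  0.016 ]
tip r 0.024 ang 62.1 z 0.1372 F [ 0.6 -1.  32.4] q [-0.7037  0.7104 -0.0088  0.0042]
[-0.02, 0.07, 0.04]
[-0.02, 0.1, 0.04]
[-0.02, 0.14, 0.04]
[-0.01, 0.17, 0.04]
[0.01, 0.2, 0.04]
[0.03, 0.23, 0.04]
[0.06, 0.25, 0.03]
[0.09, 0.27, 0.03]
```

View pics/a10.png

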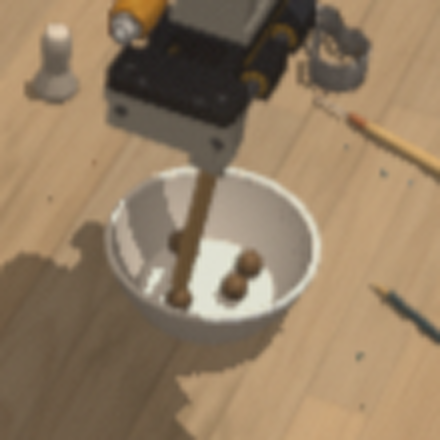

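The upward force is 32 N again. The tip is riding on the flank of the bead at about (180,298) in the crop, since its end is near or above the bead's equator. I'll lift off, look, and then stir a little lower.

>>> apply_moves([
  {"gripper": 1,"offset": [0,0,-0.05],"spin": 0},
  {"gripper": 1,"offset": [0,0,-0.1],"spin": 0},
  {"gripper": 1,"offset": [0,0,-0.15],"spin": 0},
  {"gripper": 1,"offset": [0,0,-0.15],"spin": 0},
  {"gripper": 1,"offset": [0,0,-0.15],"spin": 0},
  {"gripper": 1,"offset": [0,0,-0.15],"spin": 0},
  {"gripper": 1,"offset": [0,0,-0.15],"spin": 0},
  {"gripper": 1,"offset": [0,0,-0.15],"spin": 0},
])

```text
time: 15.67
position: [0.4922, -0.1505, 0.1547]
tcp_rot: [-0.704, 0.71, -0.008, 0.004]
wrist_force: [1.1, 0.5, -0.8]
grip_width: 0.011
```

```bash
python3 axis.py; python3 bowl.py a11; python3 - <<'E'
from h import *
p,d=env.read_camera("scene")
cv2.imwrite("pics/a11z.png",cv2.resize(p[135:210,295:370],(600,600),interpolation=cv2.INTER_NEAREST))
E
```

```text
34 [ 0.4846 -0.1662  0.0227]
7 [ 0.5083 -0.1473  0.0464]
14 [ 0.5071 -0.1479  0.0541]
12 [ 0.5037 -0.1465  0.0653]
16 [ 0.5063 -0.1472  0.0731]
13 [ 0.503  -0.147   0.0841]
15 [ 0.5026 -0.1473  0.0948]
13 [ 0.5016 -0.1473  0.1038]
16 [ 0.4996 -0.1467  0.1146]
16 [ 0.4977 -0.1466  0.1257]
15 [ 0.499  -0.1463  0.1355]
6 [ 0.4977 -0.1467  0.142 ]
slope deg [-5.74782683  0.36487697]
[ 0.49216141 -0.15051947  0.15473493] 0.010992618692268086
bowl rim [ 0.49888456 -0.17290807] 0.06372980883487665 272
[ 0.49225193 -0.15056913  0.15488256] [-0.36222345 -0.55961991  0.53487086] 15.7667
61 [340.1 178.5] [ 0.4803 -0.1836  0.016 ]
25 [324.6 184. ] [ 0.508 -0.149  0.016]
```

View pics/a11z.png

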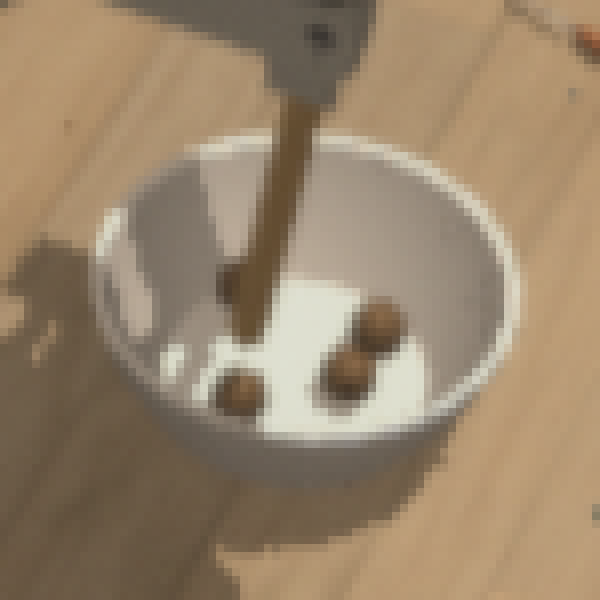

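```bash
python3 - <<'E'
from h import *
for z in (.02,.03,.035,.04,.045): print(z,plane("scene",[[326,177.4]],z).round(4)[:,:2].tolist())
E
```

```text
0.02 [[0.5124, -0.168]]
0.03 [[0.5093, -0.1589]]
0.035 [[0.5078, -0.1543]]
0.04 [[0.5062, -0.1498]]
0.045 [[0.5047, -0.1452]]
```

```bash
python3 - <<'E'
from h import *
q=plane("scene",[[342.5,175.2],[338.7,181.6],[324,170.6],[324.9,184]],.016)[:,:2]-[.4989,-.1728]
print(np.c_[np.hypot(*q.T)*1000,np.degrees(np.arctan2(q[:,1],q[:,0]))].round(1))
E
python3 path.py .017 -.002 "50,.022,.154 30,.022,.154 15,.024,.154 15,.024,.147 15,.024,.139 15,.024,.132 15,.024,.126 15,.024,.126"
```

```text
[[  31.3 -129.5]
 [  19.5  178. ]
 [  34.2  -33.3]
 [  24.8   70. ]]
tip r 0.0236 ang 60.0 z 0.155 F [-0.1  0.4 -1.4] q [-0.7037  0.7104 -0.0086  0.0041]
[0.03, -0.02, 0.01]
[0.08, -0.06, 0.01]
[0.12, -0.1, 0.01]
[0.12, -0.09, 0.07]
[0.12, -0.09, 0.14]
[0.12, -0.09, 0.19]
[0.12, -0.09, 0.24]
[0.12, -0.09, 0.24]
```

>>> apply_moves([
  {"gripper": 1,"offset": [0.03,-0.02,0],"spin": 0},
  {"gripper": 1,"offset": [0.08,-0.06,0],"spin": 0},
  {"gripper": 1,"offset": [0.12,-0.1,0],"spin": 0},
  {"gripper": 1,"offset": [0.12,-0.09,0.07],"spin": 0},
  {"gripper": 1,"offset": [0.12,-0.09,0.14],"spin": 0},
  {"gripper": 1,"offset": [0.12,-0.09,0.19],"spin": 0},
  {"gripper": 1,"offset": [0.12,-0.09,0.24],"spin": 0},
  {"gripper": 1,"offset": [0.12,-0.09,0.24],"spin": 0},
])

```text
time: 16.48
position: [0.5027, -0.1649, 0.1249]
tcp_rot: [-0.704, 0.71, -0.007, 0.004]
wrist_force: [-0.0, -0.2, -0.3]
grip_width: 0.0109
```

```bash
python3 axis.py|tail -4;python3 path.py .017 -.002 "23,.024,.125 31,.024,.125 39,.024,.125 47,.024,.125 55,.024,.125 63,.024,.125 71,.024,.125 79,.024,.125"
```

```text
14 [ 0.5102 -0.1605  0.0934]
17 [ 0.509  -0.1608  0.1049]
slope deg [-5.54286916 -0.01488635]
[ 0.50268528 -0.16485762  0.12486237] 0.010856777392783267
tip r 0.0233 ang 14.9 z 0.1256 F [ 1.4  0.4 -0.6] q [-0.7038  0.7104 -0.0078  0.0038]
[-0.03, 0.0, 0.0]
[-0.05, 0.02, 0.0]
[-0.08, 0.03, 0.0]
[-0.1, 0.05, 0.0]
[-0.11, 0.07, 0.0]
[-0.13, 0.1, 0.0]
[-0.14, 0.12, 0.0]
[-0.14, 0.15, 0.0]
```

No contact force now. Continuing the stir with the tip at about z=0.013.

>>> apply_moves([
  {"gripper": 1,"offset": [-0.03,0,0],"spin": 0},
  {"gripper": 1,"offset": [-0.05,0.02,0],"spin": 0},
  {"gripper": 1,"offset": [-0.08,0.03,0],"spin": 0},
  {"gripper": 1,"offset": [-0.1,0.05,0],"spin": 0},
  {"gripper": 1,"offset": [-0.11,0.07,0],"spin": 0},
  {"gripper": 1,"offset": [-0.13,0.1,0],"spin": 0},
  {"gripper": 1,"offset": [-0.14,0.12,0],"spin": 0},
  {"gripper": 1,"offset": [-0.14,0.15,0],"spin": 0},
])

```text
time: 17.2
position: [0.4854, -0.1482, 0.1256]
tcp_rot: [-0.704, 0.71, -0.009, 0.004]
wrist_force: [1.7, -3.1, 0.9]
grip_width: 0.0111
```

```bash
python3 axis.py|tail -7; python3 bowl.py a12;python3 path.py .017 -.002 "87,.024,.125 95,.024,.125 103,.024,.125 111,.024,.125 119,.024,.125 127,.024,.125 135,.024,.125 143,.024,.125"
```

```text
13 [ 0.4947 -0.1448  0.075 ]
14 [ 0.4925 -0.1448  0.0851]
16 [ 0.4923 -0.1452  0.0951]
13 [ 0.493  -0.1441  0.1045]
7 [ 0.4896 -0.1434  0.1128]
slope deg [-6.88593631  1.52309418]
[ 0.48544283 -0.14822889  0.12557192] 0.011136796113655676
bowl rim [ 0.49923479 -0.17275728] 0.06356260518875839 253
[ 0.4852828  -0.14851906  0.12561712] [ 0.83131506 -2.20624535  0.45407989] 17.3
61 [340.1 178.5] [ 0.4803 -0.1836  0.016 ]
tip r 0.023 ang 78.0 z 0.1256 F [ 0.8 -2.2  0.5] q [-0.7038  0.7104 -0.0087  0.0039]
[-0.01, 0.03, 0.0]
[-0.01, 0.06, 0.0]
[-0.01, 0.08, 0.0]
[0.0, 0.11, 0.0]
[0.01, 0.14, 0.0]
[0.03, 0.16, 0.0]
[0.05, 0.18, 0.0]
[0.07, 0.2, 0.0]
```

View pics/a12.png

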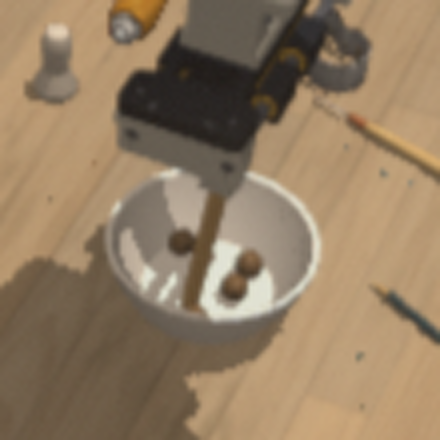

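>>> apply_moves([
  {"gripper": 1,"offset": [-0.01,0.03,0],"spin": 0},
  {"gripper": 1,"offset": [-0.01,0.06,0],"spin": 0},
  {"gripper": 1,"offset": [0,0.08,0],"spin": 0},
  {"gripper": 1,"offset": [0.01,0.11,0],"spin": 0},
  {"gripper": 1,"offset": [0.02,0.14,0],"spin": 0},
  {"gripper": 1,"offset": [0.03,0.16,0],"spin": 0},
  {"gripper": 1,"offset": [0.05,0.18,0],"spin": 0},
  {"gripper": 1,"offset": [0.07,0.2,0],"spin": 0},
])

```text
time: 17.97
position: [0.4605, -0.1564, 0.1249]
tcp_rot: [-0.704, 0.71, -0.008, 0.004]
wrist_force: [-0.4, -0.4, -0.6]
grip_width: 0.0114
```

```bash
python3 axis.py|tail -7; python3 bowl.py a13;python3 path.py .019 -.002 "151,.024,.125 160,.024,.125 169,.024,.125 178,.024,.125 187,.024,.125 196,.024,.125 205,.024,.125 214,.024,.125"
```

```text
14 [ 0.4694 -0.1533  0.0755]
14 [ 0.4696 -0.1522  0.0854]
14 [ 0.4669 -0.1523  0.0952]
16 [ 0.4664 -0.1527  0.1044]
6 [ 0.4646 -0.1523  0.1127]
slope deg [-7.08445724  0.84334781]
[ 0.46051175 -0.15641548  0.12494193] 0.011401588010500242
bowl rim [ 0.49822903 -0.17087644] 0.06358273064851422 251
[ 0.46061866 -0.15673454  0.12502458] [-0.21664306  0.78749787 -0.47973853] 18.0667
18 [357.9 142.2] [ 0.4865 -0.3294  0.016 ]
33 [324.8 170.5] [ 0.5259 -0.1929  0.016 ]
tip r 0.0229 ang 141.4 z 0.125 F [-0.2  0.8 -0.5] q [-0.7036  0.7105 -0.0081  0.0038]
[0.02, 0.03, -0.0]
[0.05, 0.04, -0.0]
[0.08, 0.05, -0.0]
[0.11, 0.05, 0.0]
[0.14, 0.05, 0.0]
[0.17, 0.04, 0.0]
[0.2, 0.03, 0.0]
[0.23, 0.01, 0.0]
```

View pics/a13.png

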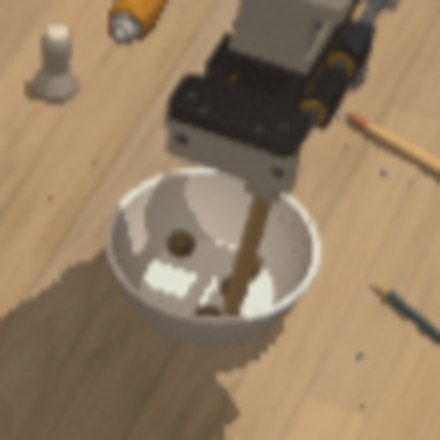

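```bash
python3 path.py .018 -.0015 "150,.026,.125 159,.027,.125 168,.027,.125 177,.027,.125 186,.027,.125 195,.027,.125 204,.027,.125 213,.027,.125"
```

```text
tip r 0.024 ang 142.0 z 0.125 F [-0.2  0.8 -0.5] q [-0.7036  0.7105 -0.0081  0.0038]
[0.02, 0.03, -0.0]
[0.04, 0.05, -0.0]
[0.08, 0.06, -0.0]
[0.11, 0.07, -0.0]
[0.15, 0.06, 0.0]
[0.18, 0.06, 0.0]
[0.22, 0.05, 0.0]
[0.25, 0.03, 0.0]
```

>>> apply_moves([
  {"gripper": 1,"offset": [0.02,0.03,0],"spin": 0},
  {"gripper": 1,"offset": [0.04,0.05,0],"spin": 0},
  {"gripper": 1,"offset": [0.08,0.06,0],"spin": 0},
  {"gripper": 1,"offset": [0.11,0.07,0],"spin": 0},
  {"gripper": 1,"offset": [0.15,0.06,0],"spin": 0},
  {"gripper": 1,"offset": [0.18,0.06,0],"spin": 0},
  {"gripper": 1,"offset": [0.22,0.05,0],"spin": 0},
  {"gripper": 1,"offset": [0.25,0.03,0],"spin": 0},
])

```text
time: 18.73
position: [0.4568, -0.1873, 0.1252]
tcp_rot: [-0.704, 0.711, -0.008, 0.004]
wrist_force: [0.0, -0.6, -1.2]
grip_width: 0.0113
```

```bash
python3 axis.py|tail -7; python3 bowl.py a14;python3 path.py .018 -.0015 "222,.027,.125 231,.027,.125 240,.027,.125 249,.027,.125 258,.027,.125 267,.027,.125 276,.027,.125 285,.027,.125"
```

```text
10 [ 0.4655 -0.1842  0.0764]
17 [ 0.4655 -0.1833  0.086 ]
13 [ 0.4629 -0.1835  0.0955]
14 [ 0.4626 -0.1836  0.1055]
7 [ 0.4636 -0.1825  0.1121]
slope deg [-5.74289123  1.01787123]
[ 0.45683311 -0.18725871  0.1251628 ] 0.011259258464231238
bowl rim [ 0.49827401 -0.17118352] 0.06375539086686596 257
[ 0.45718247 -0.18731032  0.12518911] [-0.68718451 -0.48909911  0.09777767] 18.8333
29 [324.3 170.4] [ 0.527  -0.1924  0.016 ]
tip r 0.0274 ang -144.7 z 0.1252 F [-0.7 -0.5  0.1] q [-0.7035  0.7107 -0.0084  0.0038]
[0.02, -0.02, 0.0]
[0.04, -0.04, 0.0]
[0.06, -0.07, 0.0]
[0.08, -0.11, 0.0]
[0.09, -0.14, 0.0]
[0.09, -0.18, 0.01]
[0.09, -0.21, 0.01]
[0.08, -0.25, 0.01]
```

View pics/a14.png

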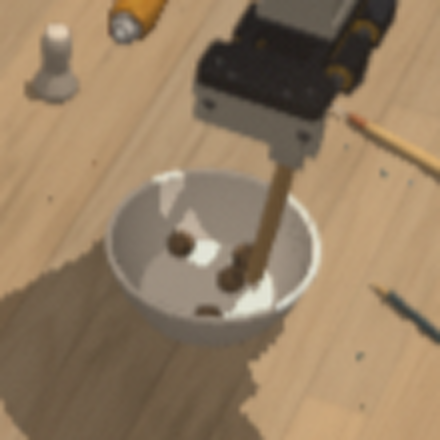

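The rod is pushing the beads at about (235,278) and (245,255) along, with no force and the lean stable. Continuing.

>>> apply_moves([
  {"gripper": 1,"offset": [0.02,-0.02,0],"spin": 0},
  {"gripper": 1,"offset": [0.03,-0.04,0],"spin": 0},
  {"gripper": 1,"offset": [0.05,-0.07,0],"spin": 0},
  {"gripper": 1,"offset": [0.07,-0.11,0],"spin": 0},
  {"gripper": 1,"offset": [0.08,-0.14,0],"spin": 0},
  {"gripper": 1,"offset": [0.08,-0.18,0],"spin": 0},
  {"gripper": 1,"offset": [0.08,-0.21,0],"spin": 0},
  {"gripper": 1,"offset": [0.07,-0.25,0],"spin": 0},
])

```text
time: 19.5
position: [0.4872, -0.1958, 0.1256]
tcp_rot: [-0.703, 0.711, -0.008, 0.004]
wrist_force: [-0.3, 2.3, 0.7]
grip_width: 0.0111
```

```bash
python3 axis.py|tail -7; python3 bowl.py a15;python3 path.py .017 -.003 "294,.026,.125 303,.026,.125 312,.026,.125 321,.026,.125 330,.026,.125 339,.026,.125 348,.026,.125 357,.026,.125"
```

```text
14 [ 0.4958 -0.1918  0.0752]
12 [ 0.4938 -0.1918  0.0833]
16 [ 0.495  -0.1921  0.0935]
15 [ 0.4923 -0.1915  0.1054]
8 [ 0.4933 -0.1923  0.1127]
slope deg [-6.28372995 -0.14041798]
[ 0.4872475  -0.19578396  0.12555772] 0.011078727372452399
bowl rim [ 0.49851997 -0.17242735] 0.06356009447160367 272
[ 0.48788377 -0.19600785  0.1257686 ] [-0.07166107  2.01839353  0.52535427] 19.6
15 [310.2 157.1] [ 0.579  -0.2214  0.016 ]
29 [324.6 170.3] [ 0.5266 -0.1933  0.016 ]
28 [337.5 179.2] [ 0.4852 -0.1784  0.016 ]
tip r 0.027 ang -74.2 z 0.1258 F [-0.1  2.   0.5] q [-0.7036  0.7105 -0.0088  0.0039]
[-0.02, -0.03, 0.01]
[-0.04, -0.06, 0.01]
[-0.06, -0.08, 0.01]
[-0.08, -0.11, 0.01]
[-0.11, -0.12, 0.01]
[-0.14, -0.14, 0.01]
[-0.17, -0.15, 0.01]
[-0.21, -0.15, 0.01]
```

View pics/a15.png

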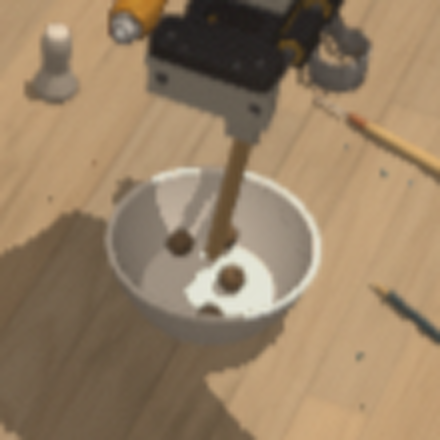

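>>> apply_moves([
  {"gripper": 1,"offset": [-0.02,-0.03,0],"spin": 0},
  {"gripper": 1,"offset": [-0.04,-0.06,0],"spin": 0},
  {"gripper": 1,"offset": [-0.06,-0.08,0],"spin": 0},
  {"gripper": 1,"offset": [-0.08,-0.11,0],"spin": 0},
  {"gripper": 1,"offset": [-0.11,-0.12,0],"spin": 0},
  {"gripper": 1,"offset": [-0.14,-0.14,0],"spin": 0},
  {"gripper": 1,"offset": [-0.17,-0.15,0],"spin": 0},
  {"gripper": 1,"offset": [-0.21,-0.15,0],"spin": 0},
])

```text
time: 20.27
position: [0.5066, -0.1708, 0.126]
tcp_rot: [-0.704, 0.711, -0.009, 0.004]
wrist_force: [-1.4, 0.6, 0.5]
grip_width: 0.0115
```

```bash
python3 axis.py|tail -7; python3 bowl.py a16;python3 path.py .017 -.002 "5,.026,.125 14,.026,.125 23,.026,.125 32,.026,.125 41,.026,.125 50,.026,.125 59,.026,.125 68,.026,.125"
```

```text
11 [ 0.516  -0.1678  0.0735]
17 [ 0.5151 -0.1662  0.0849]
13 [ 0.5133 -0.1672  0.0964]
16 [ 0.5115 -0.1663  0.1055]
9 [ 0.5137 -0.1667  0.1137]
slope deg [-5.82065714  0.83806589]
[ 0.50660803 -0.17075552  0.1260066 ] 0.011495418978928303
bowl rim [ 0.49857136 -0.17236307] 0.06358743878793544 274
[ 0.50640861 -0.17039837  0.12602101] [-0.28092835 -0.5853591  -1.1916241 ] 20.3667
71 [302.9 163.7] [ 0.5861 -0.1909  0.016 ]
28 [335.9 170.2] [ 0.5006 -0.206   0.016 ]
28 [337.5 179.2] [ 0.4852 -0.1784  0.016 ]
tip r 0.0259 ang 1.3 z 0.126 F [-0.3 -0.6 -1.2] q [-0.7038  0.7103 -0.0091  0.0041]
[-0.01, 0.0, 0.01]
[-0.05, 0.01, 0.01]
[-0.08, 0.02, 0.01]
[-0.11, 0.03, 0.01]
[-0.14, 0.05, 0.01]
[-0.16, 0.08, 0.01]
[-0.18, 0.11, 0.01]
[-0.19, 0.14, 0.0]
```

View pics/a16.png

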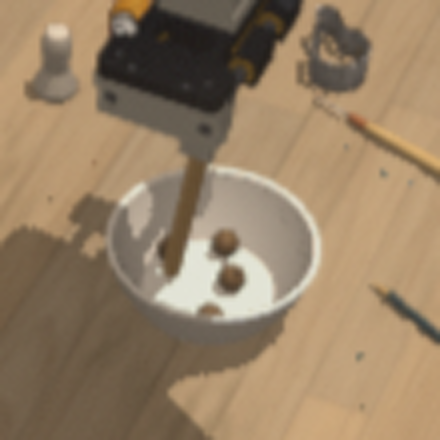

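One clean turn is nearly done: all four beads are in the bowl and were pushed along. Now the second turn.

>>> apply_moves([
  {"gripper": 1,"offset": [-0.02,0,0],"spin": 0},
  {"gripper": 1,"offset": [-0.05,0.01,0],"spin": 0},
  {"gripper": 1,"offset": [-0.08,0.02,0],"spin": 0},
  {"gripper": 1,"offset": [-0.11,0.03,0],"spin": 0},
  {"gripper": 1,"offset": [-0.14,0.05,0],"spin": 0},
  {"gripper": 1,"offset": [-0.16,0.08,0],"spin": 0},
  {"gripper": 1,"offset": [-0.18,0.11,0],"spin": 0},
  {"gripper": 1,"offset": [-0.19,0.14,0],"spin": 0},
])

```text
time: 21.03
position: [0.4894, -0.1471, 0.1256]
tcp_rot: [-0.704, 0.71, -0.009, 0.004]
wrist_force: [0.4, -0.6, -0.6]
grip_width: 0.0114
```

```bash
python3 axis.py|tail -7; python3 bowl.py a17;python3 path.py .017 -.002 "77,.026,.125 86,.026,.125 95,.026,.125 104,.026,.125 113,.026,.125 122,.026,.125 131,.026,.125 140,.026,.125"
```

```text
12 [ 0.5005 -0.144   0.0635]
17 [ 0.4985 -0.1436  0.0757]
12 [ 0.4968 -0.1427  0.0856]
13 [ 0.496  -0.1433  0.0946]
15 [ 0.4956 -0.1434  0.1048]
slope deg [-6.96570967  0.83205549]
[ 0.48937915 -0.1471139   0.12556564] 0.011393177372439417
bowl rim [ 0.4986023  -0.17247593] 0.06380898544633358 248
[ 0.4892466  -0.14725769  0.12557804] [-0.3272015   0.16480575 -0.32093516] 21.1333
28 [337.5 179.2] [ 0.4852 -0.1784  0.016 ]
tip r 0.0253 ang 69.8 z 0.1256 F [-0.3  0.2 -0.3] q [-0.7039  0.7103 -0.0089  0.004 ]
[-0.01, 0.02, 0.0]
[-0.02, 0.06, 0.0]
[-0.02, 0.09, 0.0]
[-0.01, 0.13, 0.0]
[-0.0, 0.16, 0.0]
[0.02, 0.19, 0.0]
[0.04, 0.21, 0.0]
[0.06, 0.24, 0.0]
```

View pics/a17.png

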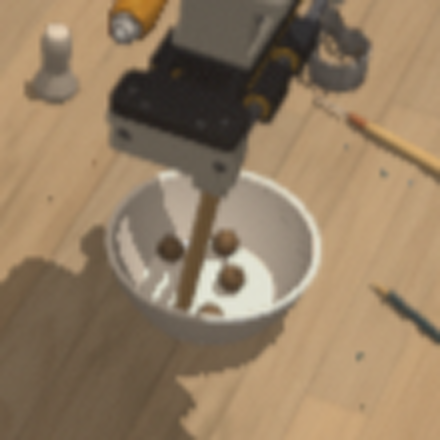

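>>> apply_moves([
  {"gripper": 1,"offset": [-0.01,0.02,0],"spin": 0},
  {"gripper": 1,"offset": [-0.02,0.06,0],"spin": 0},
  {"gripper": 1,"offset": [-0.02,0.09,0],"spin": 0},
  {"gripper": 1,"offset": [-0.01,0.13,0],"spin": 0},
  {"gripper": 1,"offset": [0,0.16,0],"spin": 0},
  {"gripper": 1,"offset": [0.02,0.19,0],"spin": 0},
  {"gripper": 1,"offset": [0.04,0.21,0],"spin": 0},
  {"gripper": 1,"offset": [0.06,0.24,0],"spin": 0},
])

```text
time: 21.8
position: [0.4619, -0.1555, 0.1261]
tcp_rot: [-0.704, 0.71, -0.012, 0.005]
wrist_force: [5.3, -3.5, 1.0]
grip_width: 0.0116
```

```bash
python3 axis.py|tail -7; python3 bowl.py a18;python3 path.py .018 -.002 "149,.026,.125 158,.026,.125 167,.026,.125 176,.026,.125 185,.026,.125 194,.026,.125 203,.026,.125 212,.026,.125"
```

```text
13 [ 0.4704 -0.1525  0.0752]
14 [ 0.471  -0.1524  0.0854]
10 [ 0.4708 -0.1509  0.0961]
17 [ 0.4669 -0.1521  0.1045]
11 [ 0.4679 -0.1515  0.1121]
slope deg [-6.77594548  1.03318405]
[ 0.46190051 -0.15548283  0.12609672] 0.01156834651862278
bowl rim [ 0.49617134 -0.17036103] 0.06351466132048422 258
[ 0.46137665 -0.15559041  0.12598012] [ 3.73955364 -3.45684039  0.44706096] 21.9
21 [357.3 142.9] [ 0.4872 -0.3261  0.016 ]
34 [322.5 172.6] [ 0.5282 -0.1834  0.016 ]
tip r 0.0238 ang 139.6 z 0.126 F [ 3.7 -3.5  0.4] q [-0.7037  0.7104 -0.0112  0.0046]
[0.02, 0.03, 0.01]
[0.05, 0.05, 0.01]
[0.08, 0.06, 0.01]
[0.11, 0.06, 0.01]
[0.15, 0.06, 0.01]
[0.18, 0.06, 0.01]
[0.21, 0.05, 0.01]
[0.24, 0.03, 0.01]
```

View pics/a18.png

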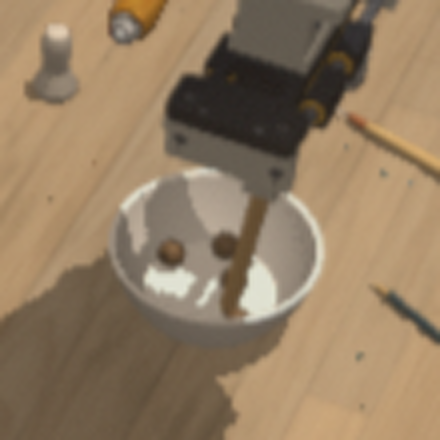

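The bead is being squeezed at the wall (5 N) and the bowl slid about 2 mm. I'll ease the radius and follow the bowl's centre.

```bash
python3 path.py .020 -.003 "146,.021,.125 154,.022,.125 163,.023,.125 172,.023,.125 181,.023,.125 190,.023,.125 200,.023,.125 210,.023,.125"
```

```text
tip r 0.0216 ang 138.2 z 0.126 F [ 3.7 -3.5  0.4] q [-0.7037  0.7104 -0.0112  0.0046]
[0.02, 0.01, 0.01]
[0.04, 0.03, 0.01]
[0.06, 0.05, 0.01]
[0.09, 0.05, 0.01]
[0.12, 0.06, 0.01]
[0.15, 0.05, 0.01]
[0.19, 0.04, 0.01]
[0.22, 0.03, 0.01]
```

>>> apply_moves([
  {"gripper": 1,"offset": [0.02,0.01,0],"spin": 0},
  {"gripper": 1,"offset": [0.04,0.03,0],"spin": 0},
  {"gripper": 1,"offset": [0.06,0.05,0],"spin": 0},
  {"gripper": 1,"offset": [0.09,0.05,0],"spin": 0},
  {"gripper": 1,"offset": [0.12,0.06,0],"spin": 0},
  {"gripper": 1,"offset": [0.15,0.05,0],"spin": 0},
  {"gripper": 1,"offset": [0.19,0.04,0],"spin": 0},
  {"gripper": 1,"offset": [0.22,0.03,0],"spin": 0},
])

```text
time: 22.57
position: [0.4576, -0.1825, 0.1261]
tcp_rot: [-0.704, 0.71, -0.011, 0.005]
wrist_force: [-0.8, 0.6, -0.0]
grip_width: 0.0112
```

```bash
python3 axis.py|tail -7; python3 bowl.py a19;python3 path.py .020 -.003 "220,.023,.125 229,.023,.125 238,.023,.125 248,.023,.125 258,.023,.125 268,.023,.125 278,.023,.125 288,.023,.125"
```

```text
12 [ 0.4663 -0.1787  0.0752]
13 [ 0.4669 -0.1794  0.0826]
16 [ 0.4638 -0.1786  0.0957]
13 [ 0.4641 -0.1794  0.1045]
10 [ 0.4626 -0.1786  0.1124]
slope deg [-6.13681835  0.52424398]
[ 0.45763935 -0.18247528  0.12609804] 0.011231585322212271
bowl rim [ 0.49588798 -0.17070543] 0.06366094294699776 263
[ 0.45778159 -0.18253909  0.12611751] [ 0.2683835  -0.40871223 -0.74267795] 22.6667
26 [322.1 172.7] [ 0.5289 -0.1827  0.016 ]
tip r 0.0234 ang -147.5 z 0.1261 F [ 0.3 -0.4 -0.7] q [-0.7035  0.7106 -0.0113  0.0046]
[0.02, -0.02, 0.01]
[0.04, -0.04, 0.01]
[0.06, -0.06, 0.01]
[0.07, -0.09, 0.01]
[0.08, -0.13, 0.01]
[0.09, -0.16, 0.01]
[0.08, -0.19, 0.01]
[0.08, -0.22, 0.02]
```

View pics/a19.png

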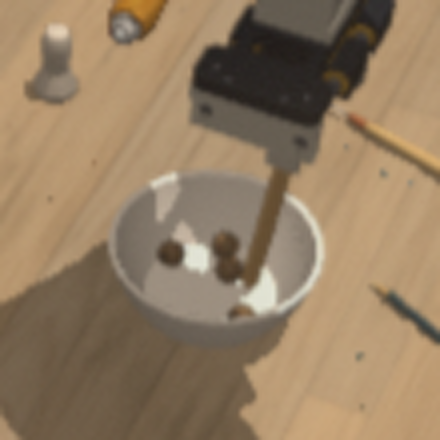

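>>> apply_moves([
  {"gripper": 1,"offset": [0.02,-0.02,0],"spin": 0},
  {"gripper": 1,"offset": [0.04,-0.04,0],"spin": 0},
  {"gripper": 1,"offset": [0.06,-0.06,0],"spin": 0},
  {"gripper": 1,"offset": [0.07,-0.09,0],"spin": 0},
  {"gripper": 1,"offset": [0.08,-0.13,0],"spin": 0},
  {"gripper": 1,"offset": [0.09,-0.16,0],"spin": 0},
  {"gripper": 1,"offset": [0.08,-0.19,0],"spin": 0},
  {"gripper": 1,"offset": [0.08,-0.22,0],"spin": 0},
])

```text
time: 23.33
position: [0.4843, -0.1921, 0.1267]
tcp_rot: [-0.704, 0.711, -0.011, 0.005]
wrist_force: [0.1, 1.8, 0.8]
grip_width: 0.0113
```

```bash
python3 axis.py|tail -3; python3 bowl.py a20;python3 path.py .020 -.003 "298,.023,.125 308,.023,.125 318,.023,.125 328,.023,.125 338,.023,.125 348,.023,.125 358,.023,.125 8,.023,.125"
```

```text
11 [ 0.4897 -0.188   0.1125]
slope deg [-5.37385924 -1.5564085 ]
[ 0.48434997 -0.19209813  0.12671256] 0.011253762931533786
bowl rim [ 0.49620242 -0.17092792] 0.06359821371084104 264
[ 0.48434795 -0.19200753  0.12668554] [-1.59013692  1.61448805  1.35147442] 23.4333
12 [310.3 158.8] [ 0.5761 -0.2156  0.016 ]
tip r 0.023 ang -72.7 z 0.1267 F [-1.6  1.6  1.4] q [-0.7036  0.7105 -0.0109  0.0047]
[-0.01, -0.03, 0.01]
[-0.03, -0.06, 0.02]
[-0.06, -0.08, 0.02]
[-0.08, -0.1, 0.02]
[-0.11, -0.12, 0.02]
[-0.14, -0.13, 0.02]
[-0.18, -0.13, 0.02]
[-0.21, -0.13, 0.02]
```

View pics/a20.png

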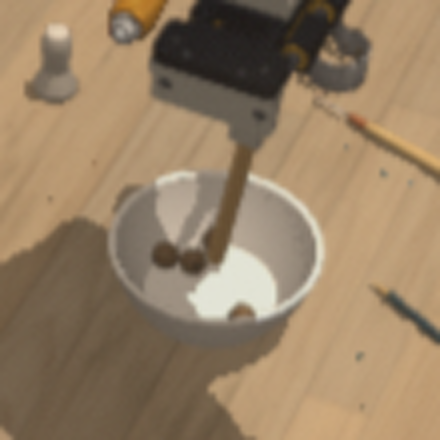

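>>> apply_moves([
  {"gripper": 1,"offset": [-0.01,-0.03,0.01],"spin": 0},
  {"gripper": 1,"offset": [-0.03,-0.06,0.01],"spin": 0},
  {"gripper": 1,"offset": [-0.06,-0.08,0.01],"spin": 0},
  {"gripper": 1,"offset": [-0.08,-0.1,0.01],"spin": 0},
  {"gripper": 1,"offset": [-0.11,-0.12,0.01],"spin": 0},
  {"gripper": 1,"offset": [-0.14,-0.13,0.01],"spin": 0},
  {"gripper": 1,"offset": [-0.18,-0.13,0.01],"spin": 0},
  {"gripper": 1,"offset": [-0.21,-0.13,0.01],"spin": 0},
])

```text
time: 24.1
position: [0.5002, -0.1664, 0.1256]
tcp_rot: [-0.704, 0.71, -0.011, 0.005]
wrist_force: [0.6, -0.3, -0.6]
grip_width: 0.0111
```

```bash
python3 axis.py|tail -7; python3 bowl.py a21;python3 path.py .019 -.003 "18,.023,.125 28,.023,.125 38,.023,.125 48,.023,.125 58,.023,.125 68,.023,.125 78,.023,.125 85,.022,.125"
```

```text
14 [ 0.5096 -0.1619  0.0768]
13 [ 0.5069 -0.1626  0.0845]
14 [ 0.5074 -0.163   0.0945]
16 [ 0.5057 -0.1626  0.1061]
6 [ 0.5053 -0.1635  0.113 ]
slope deg [-6.40820348 -0.81003173]
[ 0.5001946  -0.16638275  0.12557143] 0.011144303161826519
bowl rim [ 0.49595115 -0.17081496] 0.06366274642382225 270
[ 0.50009403 -0.16634983  0.12557437] [ 0.53176363 -0.48566129 -0.27606562] 24.2
tip r 0.0219 ang 9.6 z 0.1256 F [ 0.5 -0.5 -0.3] q [-0.7038  0.7103 -0.0108  0.0046]
[-0.03, -0.0, 0.0]
[-0.06, 0.01, 0.0]
[-0.09, 0.03, 0.0]
[-0.11, 0.05, 0.0]
[-0.13, 0.08, 0.0]
[-0.15, 0.11, 0.0]
[-0.16, 0.14, 0.0]
[-0.15, 0.17, -0.0]
```

View pics/a21.png

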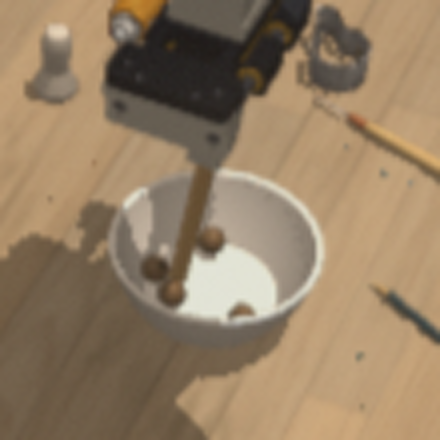

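Two continuous turns are done since the tip was lowered (about 15° to 728°), on top of the earlier arcs. All four beads are in the bowl. Lifting out straight.

>>> apply_moves([
  {"gripper": 1,"offset": [0,0,-0.08],"spin": 0},
  {"gripper": 1,"offset": [0,0,-0.2],"spin": 0},
  {"gripper": 1,"offset": [0,0,-0.35],"spin": 0},
  {"gripper": 1,"offset": [0,0,-0.5],"spin": 0},
  {"gripper": 1,"offset": [0,0,-0.65],"spin": 0},
  {"gripper": 1,"offset": [0,0,-0.8],"spin": 0},
  {"gripper": 1,"offset": [0,0,-0.8],"spin": 0},
  {"gripper": 1,"offset": [0,0,-0.8],"spin": 0},
])

```text
time: 24.87
position: [0.4982, -0.1657, 0.2224]
tcp_rot: [-0.704, 0.71, -0.012, 0.005]
wrist_force: [-0.1, 0.3, -0.4]
grip_width: 0.0113
```

```bash
cat > go.py <<'E'
import sys
from h import *
from scipy.spatial.transform import Rotation as R
s=env.state();P=s["position"];M=R.from_quat(s["tcp_rot"]).as_matrix()
print(P.round(4),s["tcp_rot"].round(4),"zaxis",M[:,2].round(4))
print((M.T@(np.array(list(map(float,sys.argv[1:4])))-P)/.12).round(3))
E
python3 go.py .4775 .2565 .22; python3 axis.py|tail -14;python3 bowl.py a22
```

```text
[ 0.4982 -0.1657  0.2224] [-0.7038  0.7103 -0.0117  0.005 ] zaxis [ 0.0236 -0.0097 -0.9997]
[-3.517  0.205 -0.018]
55 [ 0.5126 -0.1604  0.0225]
14 [ 0.5135 -0.1625  0.1163]
16 [ 0.5131 -0.1622  0.126 ]
15 [ 0.5109 -0.1628  0.1347]
15 [ 0.5106 -0.1617  0.1462]
16 [ 0.5093 -0.1634  0.1547]
16 [ 0.5094 -0.1625  0.1663]
16 [ 0.5067 -0.1617  0.1737]
19 [ 0.5056 -0.1623  0.1854]
17 [ 0.5049 -0.1615  0.1958]
17 [ 0.5046 -0.1615  0.2048]
6 [ 0.5042 -0.1612  0.2109]
slope deg [-5.94263429  0.73864848]
[ 0.49819609 -0.16573401  0.22236467] 0.011311878769273769
bowl rim [ 0.49607805 -0.17083265] 0.06376005081982643 279
[ 0.49753387 -0.16540474  0.22076672] [-0.07864716  0.00228518 -1.52615384] 24.9667
69 [328.5 146.1] [ 0.5518 -0.2809  0.016 ]
30 [332.4 169.4] [ 0.5099 -0.205   0.016 ]
61 [320.3 179.9] [ 0.5233 -0.1573  0.016 ]
```

View pics/a22.png

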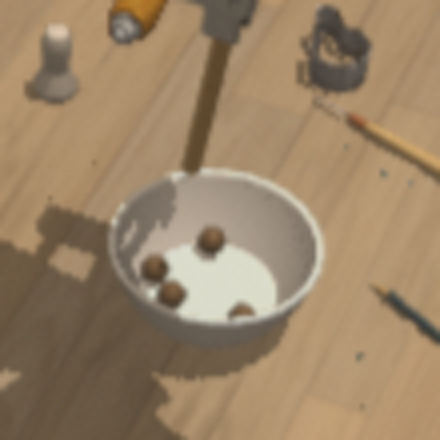

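The view shows all four beads in the bowl at about (210,240), (153,268), (172,293) and (242,313) in the crop. The bowl stands upright, about 3 mm from where it started. Carrying the rod back now.

>>> apply_moves([
  {"gripper": 1,"offset": [-0.1,0,0],"spin": 0},
  {"gripper": 1,"offset": [-0.25,0.02,0],"spin": 0},
  {"gripper": 1,"offset": [-0.45,0.03,0],"spin": 0},
  {"gripper": 1,"offset": [-0.65,0.05,0],"spin": 0},
  {"gripper": 1,"offset": [-0.85,0.05,0],"spin": 0},
  {"gripper": 1,"offset": [-0.95,0.05,0],"spin": 0},
  {"gripper": 1,"offset": [-1,0.06,0],"spin": 0},
  {"gripper": 1,"offset": [-1,0.06,0],"spin": 0},
])

```text
time: 25.63
position: [0.4912, -0.0444, 0.2192]
tcp_rot: [-0.704, 0.71, -0.01, 0.004]
wrist_force: [-0.5, -0.2, -0.7]
grip_width: 0.0109
```

>>> apply_moves([
  {"gripper": 1,"offset": [-0.1,0,0],"spin": 0},
  {"gripper": 1,"offset": [-0.25,0.02,0],"spin": 0},
  {"gripper": 1,"offset": [-0.45,0.03,0],"spin": 0},
  {"gripper": 1,"offset": [-0.65,0.05,0],"spin": 0},
  {"gripper": 1,"offset": [-0.85,0.05,0],"spin": 0},
  {"gripper": 1,"offset": [-0.95,0.05,0],"spin": 0},
  {"gripper": 1,"offset": [-1,0.06,0],"spin": 0},
  {"gripper": 1,"offset": [-1,0.06,0],"spin": 0},
])

```text
time: 26.3
position: [0.4849, 0.0757, 0.2179]
tcp_rot: [-0.705, 0.71, -0.01, 0.004]
wrist_force: [0.0, -0.1, 0.3]
grip_width: 0.0112
```

>>> apply_moves([
  {"gripper": 1,"offset": [-0.1,0,0],"spin": 0},
  {"gripper": 1,"offset": [-0.25,0.02,0],"spin": 0},
  {"gripper": 1,"offset": [-0.45,0.03,0],"spin": 0},
  {"gripper": 1,"offset": [-0.65,0.05,0],"spin": 0},
  {"gripper": 1,"offset": [-0.85,0.05,0],"spin": 0},
  {"gripper": 1,"offset": [-0.95,0.05,0],"spin": 0},
  {"gripper": 1,"offset": [-1,0.06,0],"spin": 0},
  {"gripper": 1,"offset": [-1,0.06,0],"spin": 0},
])

```text
time: 26.97
position: [0.4784, 0.196, 0.2166]
tcp_rot: [-0.705, 0.709, -0.01, 0.004]
wrist_force: [0.2, 0.5, -0.3]
grip_width: 0.011
```

```bash
python3 go.py .4775 .2565 .22
```

```text
[0.4784 0.196  0.2166] [-0.7048  0.7093 -0.0098  0.0038] zaxis [ 0.0192 -0.0085 -0.9998]
[-0.504  0.011 -0.033]
```

>>> apply_moves([
  {"gripper": 1,"offset": [-0.15,0,0],"spin": 0},
  {"gripper": 1,"offset": [-0.35,0.01,0],"spin": 0},
  {"gripper": 1,"offset": [-0.5,0.01,0],"spin": 0},
  {"gripper": 1,"offset": [-0.5,0.01,0.05],"spin": 0},
  {"gripper": 1,"offset": [-0.5,0.01,0.12],"spin": 0},
  {"gripper": 1,"offset": [-0.5,0.01,0.2],"spin": 0},
  {"gripper": 1,"offset": [-0.5,0.01,0.2],"spin": 0},
  {"gripper": 1,"offset": [-0.5,0.01,0.2],"spin": 0},
])

```text
time: 27.63
position: [0.4779, 0.2547, 0.1913]
tcp_rot: [-0.704, 0.71, -0.01, 0.003]
wrist_force: [-0.4, -0.5, -0.8]
grip_width: 0.0113
```

```bash
python3 go.py .4775 .2565 .18; python3 axis.py|tail -15; python3 - <<'E'
from h import *
t=[]
p,d=env.read_camera("scene");t.append(cv2.resize(p[255:345,215:305],(400,400),interpolation=cv2.INTER_CUBIC))
p,d=env.read_camera("top");t.append(cv2.resize(p[190:280,120:210],(400,400),interpolation=cv2.INTER_CUBIC))
cv2.imwrite("pics/b1.png",np.hstack(t))
E
```

```text
[0.4779 0.2547 0.1913] [-0.7044  0.7097 -0.0096  0.003 ] zaxis [ 0.0177 -0.0093 -0.9998]
[-0.016  0.005  0.094]
93 [0.4783 0.282  0.0249]
98 [0.4798 0.2818 0.0352]
124 [0.4875 0.2796 0.0461]
794 [0.486  0.2616 0.0539]
13 [0.4928 0.257  0.0845]
15 [0.4911 0.2581 0.0948]
17 [0.4901 0.2582 0.1067]
14 [0.4882 0.2575 0.1133]
16 [0.4864 0.2582 0.1252]
13 [0.4852 0.2583 0.1328]
14 [0.4841 0.2576 0.144 ]
17 [0.4835 0.259  0.155 ]
17 [0.4823 0.2586 0.1639]
slope deg [-7.63214988  0.84933094]
[0.47790814 0.25467201 0.1912785 ] 0.011333575497350897
```

View pics/b1.png

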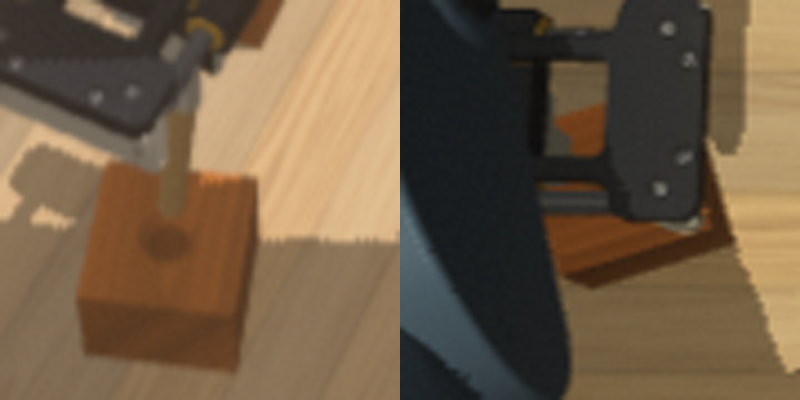

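The rod tip is just over the hole mouth: tip at about (172,215) and hole at (163,240) in the left crop. Measured offsets from the original rod line are +0.6 mm in x and +1.5 mm in y. I'll lower it 44 mm into the hole.

```bash
python3 go.py .4775 .2563 .191;python3 go.py .4775 .2563 .147
```

```text
[0.4784 0.2554 0.1924] [-0.7046  0.7095 -0.0099  0.0041] zaxis [ 0.0198 -0.0083 -0.9998]
[-0.007  0.008  0.012]
[0.4784 0.2554 0.1924] [-0.7046  0.7095 -0.0099  0.0041] zaxis [ 0.0198 -0.0083 -0.9998]
[-0.01   0.015  0.378]
```

>>> apply_moves([
  {"gripper": 1,"offset": [-0.01,0.01,0],"spin": 0},
  {"gripper": 1,"offset": [-0.01,0.01,0.05],"spin": 0},
  {"gripper": 1,"offset": [-0.01,0.01,0.11],"spin": 0},
  {"gripper": 1,"offset": [-0.01,0.01,0.17],"spin": 0},
  {"gripper": 1,"offset": [-0.01,0.01,0.23],"spin": 0},
  {"gripper": 1,"offset": [-0.01,0.01,0.29],"spin": 0},
  {"gripper": 1,"offset": [-0.01,0.01,0.33],"spin": 0},
  {"gripper": 1,"offset": [-0.01,0.01,0.33],"spin": 0},
])

```text
time: 28.45
position: [0.4782, 0.2562, 0.1517]
tcp_rot: [-0.705, 0.709, -0.01, 0.004]
wrist_force: [4.0, -0.6, -2.6]
grip_width: 0.0113
```

```bash
python3 go.py .4835 .2563 .147; python3 axis.py|tail -10; python3 - <<'E'
from h import *
print(env.state()["wrist_force"])
p,d=env.read_camera("scene");cv2.imwrite("pics/b2.png",cv2.resize(p[245:345,205:305],(500,500),interpolation=cv2.INTER_CUBIC))
E
```

```text
[0.4782 0.2562 0.1517] [-0.7046  0.7095 -0.0101  0.004 ] zaxis [ 0.0198 -0.0087 -0.9998]
[-0.001 -0.044  0.04 ]
725 [0.4841 0.2663 0.0541]
15 [0.4895 0.2594 0.064 ]
10 [0.4892 0.2598 0.0756]
11 [0.4874 0.2586 0.0836]
12 [0.4863 0.2597 0.0947]
15 [0.4856 0.2599 0.1049]
14 [0.4838 0.2601 0.1159]
11 [0.4825 0.2601 0.124 ]
slope deg [-6.774231    0.84201603]
[0.47817789 0.25619912 0.15173095] 0.01125365853765372
[ 3.00396534 -0.64452182 -1.49118137]
```

View pics/b2.png

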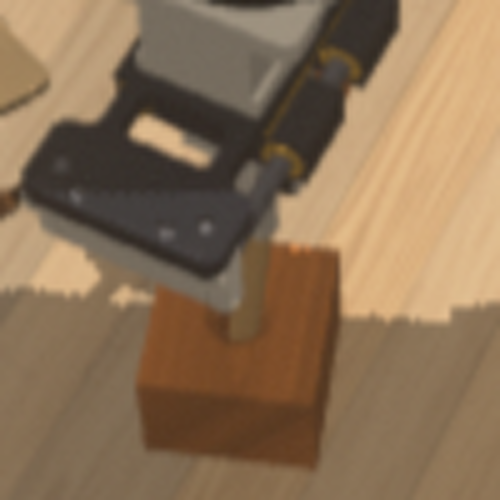

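The rod has entered the hole and leans on the mouth edge with 3 N. Now I'll soften the grip and move the TCP 17 mm in +x so the rod swings upright about the hole.

>>> apply_moves([
  {"gripper": 1,"offset": [0,-0.01,0],"spin": 0},
  {"gripper": 1,"offset": [0,-0.03,0],"spin": 0},
  {"gripper": 1,"offset": [0,-0.05,0.01],"spin": 0},
  {"gripper": 1,"offset": [0,-0.075,0.02],"spin": 0},
  {"gripper": 1,"offset": [0,-0.1,0.03],"spin": 0},
  {"gripper": 1,"offset": [0,-0.12,0.04],"spin": 0},
  {"gripper": 1,"offset": [0,-0.14,0.04],"spin": 0},
  {"gripper": 1,"offset": [0,-0.14,0.04],"spin": 0},
], squeeze=15)

```text
time: 29.22
position: [0.4953, 0.2561, 0.1479]
tcp_rot: [-0.704, 0.71, -0.01, 0.004]
wrist_force: [-0.9, 0.4, -0.7]
grip_width: 0.0117
```

```bash
python3 go.py .496 .256 .123; python3 axis.py|tail -9; python3 -c "
from rig import env;print(env.state()['wrist_force'])"
```

```text
[0.4953 0.2561 0.1479] [-0.7045  0.7096 -0.0099  0.0039] zaxis [ 0.0195 -0.0086 -0.9998]
[-0.001 -0.001  0.208]
16 [0.495  0.2592 0.0757]
17 [0.495  0.2585 0.0852]
15 [0.4965 0.2603 0.0955]
14 [0.4938 0.2599 0.1055]
18 [0.4946 0.2604 0.1147]
13 [0.4938 0.2606 0.1244]
8 [0.4916 0.2587 0.132 ]
slope deg [-2.40448923  0.49771923]
[0.49534194 0.25605548 0.14789503] 0.011743081771952112
[-1.03476324  1.04526121 -1.56999324]
```

>>> apply_moves([
  {"gripper": 1,"offset": [0,0,0.03],"spin": 0},
  {"gripper": 1,"offset": [0,0,0.06],"spin": 0},
  {"gripper": 1,"offset": [0,0,0.09],"spin": 0},
  {"gripper": 1,"offset": [0,0,0.12],"spin": 0},
  {"gripper": 1,"offset": [0,0,0.15],"spin": 0},
  {"gripper": 1,"offset": [0,0,0.18],"spin": 0},
  {"gripper": 1,"offset": [0,0,0.21],"spin": 0},
  {"gripper": 1,"offset": [0,0,0.22],"spin": 0},
])

```text
time: 29.93
position: [0.4974, 0.2562, 0.1229]
tcp_rot: [-0.705, 0.709, -0.011, 0.006]
wrist_force: [-2.0, -1.5, 20.8]
grip_width: 0.0118
```

```bash
python3 go.py .496 .255 .123; python3 axis.py|tail -9; python3 - <<'E'
from h import *
print(env.state()["wrist_force"])
p,d=env.read_camera("scene");cv2.imwrite("pics/b3.png",cv2.resize(p[245:345,205:305],(500,500),interpolation=cv2.INTER_CUBIC))
E
```

```text
[0.4974 0.2562 0.1229] [-0.7047  0.7094 -0.0111  0.0058] zaxis [ 0.0239 -0.0076 -0.9997]
[ 0.01   0.012 -0.001]
97 [0.489  0.2824 0.0454]
820 [0.4878 0.2628 0.054 ]
16 [0.4949 0.2591 0.0645]
20 [0.4954 0.2595 0.0756]
14 [0.4949 0.2598 0.0867]
14 [0.496  0.2595 0.0955]
14 [0.4934 0.2594 0.1036]
slope deg [-1.18719852  0.36194751]
[0.49740157 0.25618571 0.12291619] 0.01175462852272609
[-1.84033134 -2.14127486 13.96489385]
```

View pics/b3.png

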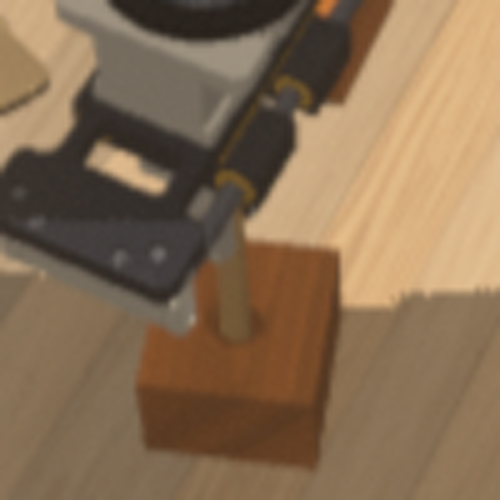

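It met the bottom at the expected height (about 15 N up, TCP z 0.123). Releasing.

>>> apply_moves([
  {"gripper": 0.8,"offset": [0,0,-0.01],"spin": 0},
  {"gripper": 0.7,"offset": [0,0,-0.01],"spin": 0},
  {"gripper": 0.6,"offset": [0,0,-0.01],"spin": 0},
  {"gripper": 0.4,"offset": [0,0,-0.01],"spin": 0},
  {"gripper": 0.2,"offset": [0,0,-0.01],"spin": 0},
  {"gripper": 0,"offset": [0,0,-0.01],"spin": 0},
  {"gripper": 0,"offset": [0,0,-0.01],"spin": 0},
  {"gripper": 0,"offset": [0,0,-0.01],"spin": 0},
])

```text
time: 30.7
position: [0.4973, 0.2561, 0.1241]
tcp_rot: [-0.705, 0.709, -0.011, 0.006]
wrist_force: [-0.7, -0.2, 0.4]
grip_width: 0.06
```

>>> apply_moves([
  {"gripper": 0,"offset": [0,0,-0.01],"spin": 0},
  {"gripper": 0,"offset": [0,0,-0.01],"spin": 0},
  {"gripper": 0,"offset": [0,0,-0.01],"spin": 0},
  {"gripper": 0,"offset": [0,0,-0.01],"spin": 0},
  {"gripper": 0,"offset": [0,0,-0.01],"spin": 0},
  {"gripper": 0,"offset": [0,0,-0.01],"spin": 0},
  {"gripper": 0,"offset": [0,0,-0.01],"spin": 0},
  {"gripper": 0,"offset": [0,0,-0.01],"spin": 0},
])

```text
time: 31.37
position: [0.4973, 0.2561, 0.1253]
tcp_rot: [-0.705, 0.709, -0.011, 0.006]
wrist_force: [-0.4, 0.2, -0.0]
grip_width: 0.0931
```

>>> apply_moves([
  {"gripper": 0,"offset": [0,0,-0.1],"spin": 0},
  {"gripper": 0,"offset": [0,0,-0.25],"spin": 0},
  {"gripper": 0,"offset": [0,0,-0.4],"spin": 0},
  {"gripper": 0,"offset": [0,0,-0.6],"spin": 0},
  {"gripper": 0,"offset": [0,0,-0.8],"spin": 0},
  {"gripper": 0,"offset": [0,0,-0.95],"spin": 0},
  {"gripper": 0,"offset": [0,0,-1],"spin": 0},
  {"gripper": 0,"offset": [0,0,-1],"spin": 0},
])

```text
time: 32.03
position: [0.4949, 0.2573, 0.2471]
tcp_rot: [-0.705, 0.709, -0.012, 0.007]
wrist_force: [0.5, 0.3, 0.3]
grip_width: 0.0929
```

Moving aside to get a clear view.

>>> apply_moves([
  {"gripper": 0,"offset": [0.2,0.2,0],"spin": 0},
  {"gripper": 0,"offset": [0.4,0.4,0],"spin": 0},
  {"gripper": 0,"offset": [0.6,0.6,0],"spin": 0},
  {"gripper": 0,"offset": [0.8,0.8,0],"spin": 0},
  {"gripper": 0,"offset": [0.9,0.9,0],"spin": 0},
  {"gripper": 0,"offset": [0.9,0.9,0],"spin": 0},
  {"gripper": 0,"offset": [0.9,0.9,0],"spin": 0},
  {"gripper": 0,"offset": [0.9,0.9,0],"spin": 0},
])

```text
time: 32.7
position: [0.3866, 0.1503, 0.2446]
tcp_rot: [-0.705, 0.709, -0.012, 0.007]
wrist_force: [0.2, 0.3, 0.8]
grip_width: 0.0931
```

```bash
python3 - <<'E'
from h import *
for n,(x,y,w,h) in (("scene",(215,255,80,90)),("top",(130,195,80,70))):
    p,d=env.read_camera(n); cv2.imwrite(f"pics/{n}9.png",p); c=cloud(n,d)
    s=c[y:y+h,x:x+w].reshape(-1,3);print(n)
    for lo in np.arange(.07,.21,.02):
        k=s[(s[:,2]>=lo)&(s[:,2]<lo+.02)]
        if len(k): print(round(lo,2),len(k),np.median(k,0).round(4),k[:,2].max().round(4))
print(env.state()["position"])
E
python3 bowl.py b4
```

```text
scene
0.07 31 [0.4956 0.2594 0.0831] 0.0898
0.09 31 [0.4951 0.2596 0.1008] 0.1099
0.11 33 [0.4945 0.2592 0.1211] 0.1292
0.13 39 [0.4946 0.2596 0.1393] 0.1493
0.15 36 [0.4949 0.2599 0.1606] 0.1694
0.17 45 [0.4935 0.2596 0.18  ] 0.1895
0.19 28 [0.4958 0.2571 0.1926] 0.1951
top
0.11 1 [0.4995 0.2511 0.1258] 0.1258
0.13 3 [0.497  0.2497 0.1398] 0.1441
0.15 23 [0.4934 0.2499 0.1632] 0.1699
0.17 28 [0.4916 0.2507 0.1798] 0.1894
0.19 38 [0.4941 0.2546 0.1933] 0.1962
[0.38667653 0.15048026 0.24455199]
bowl rim [ 0.49563753 -0.17048445] 0.06394923470097368 63
[0.38663292 0.15045828 0.244561  ] [ 0.48239481 -0.13808243  0.32615756] 32.85
68 [363.8 179.2] [ 0.4256 -0.2073  0.016 ]
23 [349.6 192.7] [ 0.4414 -0.1491  0.016 ]
36 [318.8 202.1] [ 0.4975 -0.0879  0.016 ]
15 [343.9 202.1] [ 0.4429 -0.1143  0.016 ]
```

View pics/scene9.png

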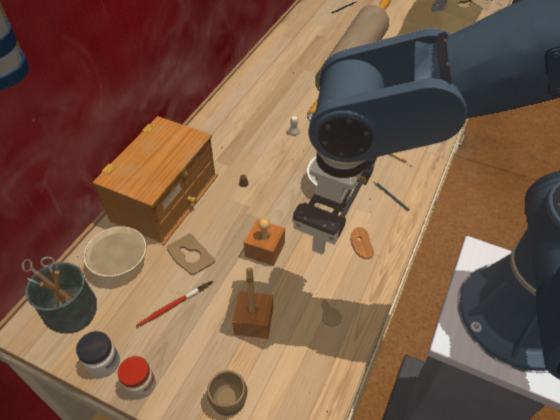

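View pics/top9.png

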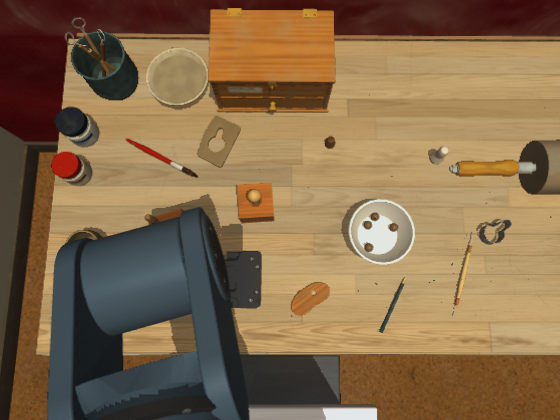

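The rod stands upright in its block with its top at 0.195 m, as at the start. The top view shows all four beads in the bowl at about (375,216), (365,225), (393,227) and (369,247). The robot is touching nothing, so I'm handing in.

```bash
python3 -c "
from rig import env
print(env.finish_job())"
```

```text
the job is handed in; nothing more can be done
None
```

The rod went into the bowl, stirred the beads for just over two full turns, and is standing upright again in its own stand, released. I handed the job in at about 33 s.

**Last checks**
- **Rod:** the cameras put its top at about 0.195 m, the same height as at the start. It stands upright within about 1°, and it met the bottom of the hole at the expected height.
- **Beads:** all four are in the bowl, spread differently from how they started.
- **Bowl:** it stands upright, but about 3–4 mm from where it began, because beads squeezed against the wall pushed it.
- **Robot:** the gripper is open and clear of everything.

**What went wrong on the way**
- **Lean in the grip:** at 35 N the rod tilted about 6–7°, so I raised the squeeze to 60 N and offset the stirring circle to match.
- **Ride-ups:** twice the rod end rode up, first on the bowl wall or a bead and then on a bead. The wrist force reached at least 38 N (read at the end of a move, limit 120 N), and the rod slid about 5 mm up in the grip.
- **Recovery:** after the second ride-up I lifted the rod within the bowl, re-measured, went in lower and stirred from about 15° to 728° without stopping. Wrist force stayed at or below about 6.5 N at each check, and the stirring radius was about 22–27 mm.
- **Straightening:** I swung the rod upright in the mouth of the hole before pushing it down.

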